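Swap two optics on the laser rail and fit the camera

ROBOT

A 6-joint arm with a two-finger parallel gripper is mounted at the origin on the work surface. World frame = base frame: x ahead of the robot, y to its left, z up, the work surface at z = 0. Lengths are in m, angles in rad, forces in N, time in s.
With the tool pointing down it reaches from about 0.225 to 0.875 m from the base axis. Payload 3.4 kg.
Tool frame: the origin (TCP) lies at the very end of the fingers, on their centre line; the grasp point (between the pads) lies 19 mm behind it (grip_depth is the distance from the TCP to the grasp point, in m); x points along the fingers, z is the direction in which the jaws open and shut, and the axes are right-handed (so a half turn about x gives the same grasp; the last joint's range is limited). The gripper opens to 85 mm and grips with 20 to 120 N. Pads are 22 mm wide; open, the fingers measure 114 mm over their backs; the gripper's body (76 mm by 85 mm) begins 54 mm behind the grasp point. The pads swing forward as they close: fully open they stand 13 mm farther back than shut.
Start: joints at [1.046, 0.276, 1.505, -0, 1.361, -0.121], TCP at [0.226, 0.529, 0.231] pointing down, gripper open.
Joint ranges: [-2.89, 2.89], [-0.75, 2.08], [0.22, 2.7], [-1.18, 4.32], [0.11, 2.71], [-2.7, 2.7]. Speed limits (rad/s): [2.57, 2.57, 3.14, 3.14, 3.14, 3.14].

INTERFACE

Orientations are given as a unit quaternion [w, x, y, z].
In Python, from rig import get_state, get_image, sign_off, grip_depth gives the robot as it stands. The module is installed in compiled form; this text tells all that it offers.
- The arm moves only by the tool arm_command, never from a script. Its argument "series" is a list of rows, each an object with "dp": the shift along the tool's x, y, z scaled (see below), a list of three; "angular": the turn, a rotation vector about the tool's x, y, z scaled (see below), a list of three; "gripper": the finger opening in mm, from 0 to 85.4. A call has exactly 8 rows; each row shifts and turns the pose as measured when the row begins, along the tool's axes as they then stand; what a row does not reach is not made up. The controller multiplies each number of a shift by 0.12 m and each number of a turn by 90 degrees. A row lasts 1/8 s, in which the tool goes at most 62.5 mm and 10.7 degrees, less where a joint would pass 70% of its speed; a pose out of reach is approached as far as the arm can. A call with a number of a shift or a turn outside -1 to 1 is refused whole. A call with a gripper value outside its range is refused whole. The fingers move at their own pace and stop on an object; "grip_force" is the grip in N (left out, the last holds). Time passes only in rows, so rows that do not move let the fingers close, or fill a call up. It gives the time, the measured TCP pose, the force and the opening at its end, in the units of the state.
- get_state(): the state, without advancing time (a new reading comes with each control period).
- get_image(name): name is "scene" or "top" or "wrist"; returns a dict with "image" (420x560x3 uint8, blue, green, red), "depth" (420x560 float32, m along the optical axis (not along the pixel's ray), 0 where there is no reading), "mtx" (3x3 intrinsics, pixels), "view" (4x4, takes a point from world to camera coordinates); the wrist camera has in their place "mount" (4x4, takes a point from camera to tool coordinates, whose origin is the TCP and whose axes are the tool frame's). Camera axes: x right, y up, looking along -z (the intrinsics and any distortion apply to the point x, -y, -z); pixel columns grow to the right and rows downward; lengths in m; the calibration is good to about 2 mm. A picture is of the moment at which its call begins: read the wrist's pose just before it.
- sign_off(): hands the job in, once; it reports no verdict.
The state is a dict: "clock": time; "qpos": joint angles; "qd": joint speeds; "effort": joint torques, N m; "position": TCP position; "ee_rot": TCP orientation; "contact_force": force on the tool from outside, world axes, zero at the start; "moment": the same for the moment, N m; "width": finger opening in m.
Only numpy, scipy, OpenCV 4.12 (cv2) and the standard library are available. Lean on these libraries where they do the work, as an engineer would, in place of code of your own. Each camera call takes 0.05 s, during which the arm holds its last target. There are 200 camera calls.

TASK

Pull the red shutter lever over towards the robot to shut the beam before moving anything else. With it shut, swap the green and the yellow optics mounts on the rail, so that each stands upright, centred and square in the outlined place where the other began and the middle carrier is left empty; seat the camera head fully home on the two pegs of its blue base with its lens looking along the rail at the mounts; and stand every spare black post holder upright in the blue tray. When all that is done push the lever back over, away from the robot, to reopen the shutter, and leave the other things on the bench where they are.

Things in the scene. Friction and masses are not known exactly. Their poses are not given: they have to be found in the camera images.
- rail: Fixed aluminium rail along its own y (the beam line); +x points away from the robot. Origin on the table under the middle carrier. Along y: black laser (52 mm diameter, axis 125 mm high, y -350 to -490 mm), shutter lever at -285, three carriers 120 x 125 mm, tops 40 mm high, at -135, 0, +135, blue camera base at +285. Pose differs from start to start.
- place_laser (a point): Centre of the top of the carrier nearest the laser, 40 mm above the table, with a black outline for a mount's foot; axes as the rail's. One mount begins here, up to 12 mm off centre and a little turned.
- place_middle (a point): Centre of the top of the empty grey middle carrier, 40 mm above the table; a mount may be parked here during the swap. 135 mm from either neighbour.
- place_camera (a point): Centre of the top of the outlined carrier nearest the camera base, 40 mm above the table; axes as the rail's. The other mount begins here.
- camera_base (a point): Centre of the top face of the blue camera base (120 x 100 mm, 40 mm above the table); axes as the rail's. Two brass pegs, 12 mm diameter, 14 mm tall with coned tips, stand at x = +32 and -32 mm from it.
- shutter (a joint): Red shutter lever (rad): 0 = leaning towards the robot (rail -x), shut; 1.0 = leaning away from the robot (rail +x), open. Stops at both ends, stays where it is left, and moves with a light push near its tip. It begins open (0.85 to 1.0).
- shutter_tip (a point): Top end of the red lever, centre of its 26 mm ball grip. The lever is 80 mm long and swings about a pivot 62 mm above the table at x -30, y -285 mm in the rail's frame. The ball is 132 mm above the table at both ends of the swing (38 mm to either side of the pivot), 142 mm in the middle. Its block is 25 mm high.
- mount_green: Loose optics mount, green frame. Black foot 70 x 70 x 12 mm, 25 mm thick post, then the frame: solid box 60 (own x) x 18 (own y) x 60 mm, 55 to 115 mm above the underside. Origin at the centre of the underside; own y is the optical axis, starting within 0.15 rad of the rail's y. 0.28 to 0.44 kg. Pinch the frame's 18 mm from above.
- mount_yellow: Loose optics mount with a yellow square frame; same shape, size, origin and axes as mount_green.
- camera_head: Loose white camera head, 100 (own x) x 70 (y) x 75 mm high; black grip rib on top, 70 (x) x 20 (y) mm, 75 to 107 mm above the underside. Black lens, 44 mm diameter, 22 mm long, on its -y face. Two holes in the underside, 17 mm diameter, 20 mm deep, at x = +32 and -32 mm. Origin: centre of the underside; seated, it lies on camera_base with axes along the rail's. About 0.45 kg.
- camera_lens (a point): Front of the camera head's lens, at (0, -57, 48) mm in its frame.
- tray: Fixed open blue tray, 200 x 200 mm outside, walls 4 mm thick and 30 mm high, floor about 4 mm thick. Origin at the centre of its underside.
- holder1: Loose spare black post holder: foot 56 x 56 x 10 mm, cylinder 32 mm diameter rising to 85 mm above the underside, small orange knob near the foot. Origin at the centre of the underside. 0.2 kg. One to three of the four are present; the others are absent.
- holder2: Loose spare post holder, the same as holder1; may be absent.
- holder3: Loose spare post holder, the same as holder1; may be absent.
- holder4: Loose spare post holder, the same as holder1; may be absent.
- cleaner: White bottle with a blue cap, 60 mm diameter, 150 mm tall, behind the rail. Not part of the job: leave it where it is.
- mug: Blue mug, 80 mm diameter, 90 mm tall, behind the rail. Not part of the job: leave it where it is.
- lens_jar: Clear jar with a black cap, 60 mm diameter, 65 mm tall, near the robot. Not part of the job: leave it where it is.
- power_meter: Yellow power meter, 100 x 70 x 35 mm, behind the rail. Not part of the job: leave it where it is.
There are look-alikes about, which are no part of the job. What is shaped like the holder3 but pink is not meant.

How it is judged:
By the outcome, as a careful person would: the job done as asked, in the order asked, and still so for the second after the job is handed in, with the robot touching nothing.
Of holder1, holder2, holder3, holder4 only 1 to 3 are there at a start; the rules pass over those that are not, and their reading is None.
At some moment in a run one of holder1, holder2, holder3, holder4, mount_green, mount_yellow may be knocked a few centimetres aside while the robot is not near it.
It also fails if it takes over 210 s, if anything falls off the work surface, if the arm or the gripper's body presses on something with over 40 N, if the wrist force passes 120 N, or if a joint passes its speed limit or range.

## Working session

There is one attempt and no reset: what is moved stays moved. The work goes in short steps, Python scripts to look and compute and a tool call to move; the robot and the scene stay as the last step left them, time stands still between calls to the robot, and variables do not carry over. Pictures are saved under pics/ and viewed, about 12 in all and at most 16, crops included, and the job is handed in when it is done.

Besides the shell and the picture viewer there is one more tool, called after "Emit:" by a JSON object that holds its "fn" and its "kwargs", one argument or row to a line. arm_command: Moves the arm, as the interface text tells. Its arguments: {"type":"object","properties":{"series":{"type":"array","items":{"type":"object","properties":{"dp":{"type":"array","items":{"type":"number"}},"angular":{"type":"array","items":{"type":"number"}},"gripper":{"type":"number"}}}},"grip_force":{"type":"number"}},"required":["series"]}

```bash
mkdir -p pics; cat > h.py <<'E'
import numpy as np, cv2
from rig import get_state, get_image, sign_off, grip_depth
from scipy.spatial.transform import Rotation as R
def rot(q): return R.from_quat([q[1],q[2],q[3],q[0]]).as_matrix()
def grab(name, tag=None):
    s=get_state(); im=get_image(name)
    if 'view' in im: c2w=np.linalg.inv(np.array(im['view']))
    else:
        T=np.eye(4);T[:3,:3]=rot(s['ee_rot']);T[:3,3]=s['position'];c2w=T@np.array(im['mount'])
    d=im['depth'];K=np.array(im['mtx']);h,w=d.shape
    v,u=np.mgrid[:h,:w]
    P=np.stack([(u-K[0,2])/K[0,0]*d,-(v-K[1,2])/K[1,1]*d,-d],-1)
    W=P@c2w[:3,:3].T+c2w[:3,3]; W[d==0]=np.nan
    if tag: cv2.imwrite(f'pics/{tag}.png',im['image'])
    return im['image'],W
def st():
    s=get_state();print('t',round(s['clock'],2),'p',np.round(s['position'],4),'q',np.round(s['qpos'],3),'F',np.round(s['contact_force'],1),'w',round(s['width'],4));print(np.round(rot(s['ee_rot']),3).tolist());return s
E
python3 - <<'E'
from h import *
s=st();print(grip_depth)
a,W=grab('top','top');np.save('top.npy',W)
b,W2=grab('scene','scene');np.save('scene.npy',W2)
im=get_image('top');print(im['mtx'],im['view'])
cv2.imwrite('pics/both.png',cv2.resize(np.vstack([a,b]),None,fx=.7,fy=.7))
cv2.imwrite('pics/top2.png',cv2.resize(a,(800,600)))
cv2.imwrite('pics/scene2.png',cv2.resize(b,(800,600)))
E
```

```text
t 0.0 p [0.2257 0.5283 0.2305] q [ 1.046  0.277  1.506  0.     1.361 -0.121] F [-0.2  0.   0.4] w 0.0856
[[-0.001, -0.92, 0.393], [-0.002, 0.393, 0.92], [-1.0, 0.0, -0.002]]
0.0187
[[406.561929     0.         270.03811863]
 [  0.         406.561929   208.642478  ]
 [  0.           0.           1.        ]] [[-1.29544964e-02 -9.99916000e-01 -4.16197688e-04 -4.00363529e-02]
 [ 9.93139523e-01 -1.29150777e-02  1.16220002e-01 -5.29047794e-01]
 [-1.16215614e-01  1.09222922e-03  9.93223408e-01 -9.92594835e-01]
 [ 0.00000000e+00  0.00000000e+00  0.00000000e+00  1.00000000e+00]]
```

View pics/top2.png

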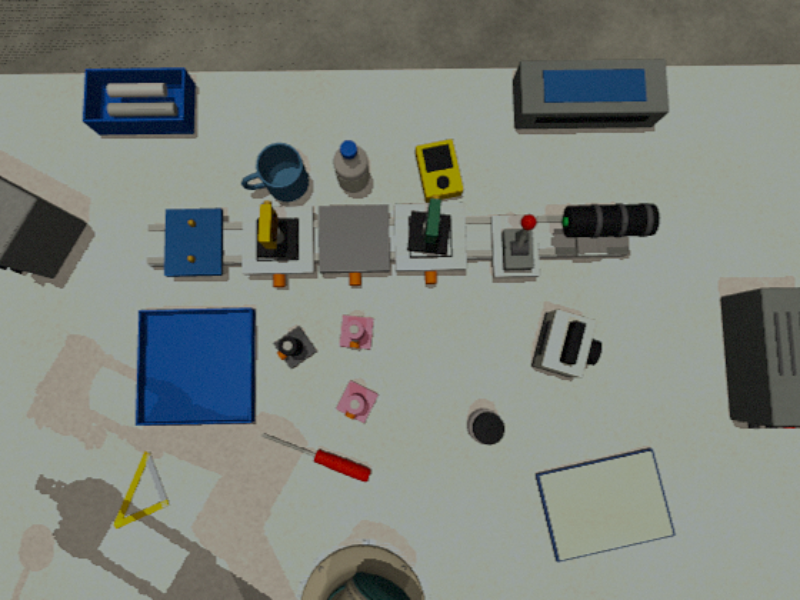

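View pics/scene2.png

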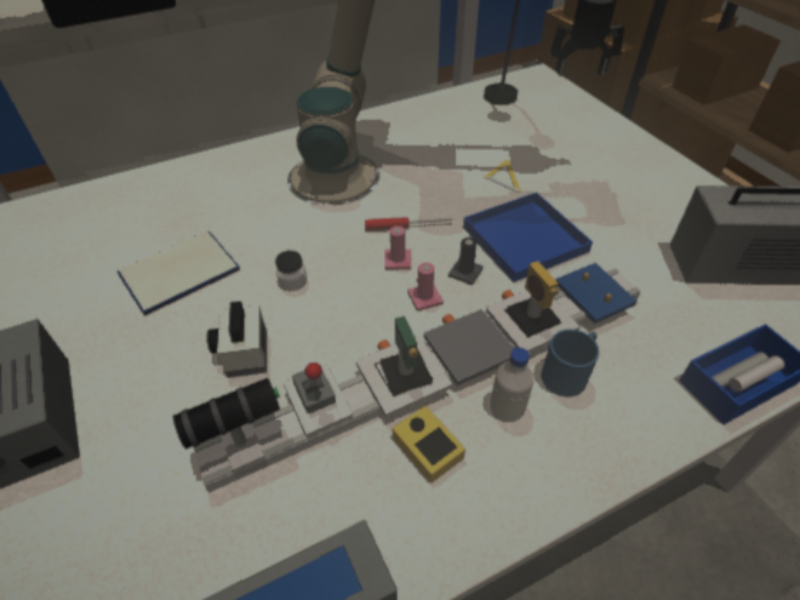

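The top view shows the laser at (610,220) with the red ball at (528,222), the green mount at (432,225), the empty middle carrier at (354,238) and the yellow mount at (270,235). The blue base is at (193,242), the tray at (196,366) and the camera head at (570,343). There are three holder-shaped items: black at (292,345), and pink at (357,332) and (357,402). Only the black one fits; the pink ones are look-alikes.

```bash
cat > m1.py <<'E'
from h import *
a=cv2.imread('pics/top.png');W=np.load('top.npy');hsv=cv2.cvtColor(a,cv2.COLOR_BGR2HSV)
s=0.7
def box(u0,v0,u1,v1):
    m=np.zeros(a.shape[:2],bool);m[int(v0*s):int(v1*s),int(u0*s):int(u1*s)]=1;return m
def rect(name,m,z0,z1,n=True):
    m=m&(W[...,2]>z0)&(W[...,2]<z1)
    p=W[m]
    r=cv2.minAreaRect((p[:,:2]*1000).astype(np.float32))
    print(name,len(p),'med',np.round(np.median(p,0),4),'rect c',np.round(r[0],1),'sz',np.round(r[1],1),'ang',round(r[2],2));return p
H,S,V=cv2.split(hsv)
rect('mid',box(315,200,393,280),.034,.046)
rect('base',box(155,200,232,285),.033,.046)
rect('laserplate',box(390,195,470,280),.034,.046)
rect('camplate',box(240,195,318,280),.034,.046)
rect('green',box(410,190,460,260),.140,.17)
rect('yellow',box(250,190,290,260),.140,.17)
rect('greenfoot',box(390,195,470,280),.047,.058)
rect('yelfoot',box(240,195,318,280),.047,.058)
rect('ball',box(510,205,548,240)&(S>150)&((H<10)|(H>170)),.09,.2)
rect('tray',box(130,300,262,430),.02,.04)
rect('rib',box(530,300,610,385),.09,.12)
rect('head',box(530,300,610,385),.06,.085)
rect('holder',box(265,320,325,370),.07,.1)
rect('holderfoot',box(265,320,325,370),.005,.02)
rect('pink1',box(335,312,378,355),.07,.1)
rect('pink2',box(335,378,380,425),.07,.1)
rect('jar',box(460,400,510,450),.05,.1)
rect('mug',box(250,140,310,200),.05,.12)
rect('bottle',box(330,135,372,195),.1,.2)
rect('meter',box(412,135,465,200),.025,.05)
E
python3 m1.py
```

```text
mid 2329 med [0.6344 0.0074 0.0403] rect c [629.7   7.9] sz [133.3 125.1] ang 0.56
base 1854 med [0.6323 0.2908 0.0403] rect c [633.2 290.2] sz [105.6 119.7] ang 89.41
laserplate 1513 med [ 0.6202 -0.1259  0.0404] rect c [ 638.1 -123.6] sz [133.5 153.3] ang 88.1
camplate 1499 med [0.6233 0.1357 0.0404] rect c [641.1 142.9] sz [153.6 125.3] ang 0.33
green 252 med [ 0.6431 -0.1243  0.1547] rect c [ 646.3 -124.8] sz [21.1 69.2] ang 81.94
yellow 279 med [0.6376 0.1402 0.1544] rect c [641.  140.7] sz [19.8 68.8] ang 88.32
greenfoot 561 med [ 0.6368 -0.1153  0.0524] rect c [ 642.7 -124.3] sz [70.  71.2] ang 82.45
yelfoot 469 med [0.6253 0.1282 0.0522] rect c [636.5 141.6] sz [70.2 71.4] ang 88.48
ball 87 med [ 0.6339 -0.2739  0.1463] rect c [ 635.  -275.1] sz [21.7 20.5] ang 24.66
tray 736 med [0.4157 0.3056 0.0295] rect c [415.6 288.4] sz [200.1 202. ] ang 0.47
rib 322 med [ 0.4451 -0.3503  0.1072] rect c [ 444.8 -352.1] sz [20.8 69.7] ang 72.9
head 1091 med [ 0.4396 -0.3452  0.0751] rect c [ 442.  -361.5] sz [ 94.1 100.5] ang 73.29
holder 150 med [0.4462 0.1151 0.0855] rect c [446.6 116.1] sz [30.6 30.2] ang 71.94
holderfoot 293 med [0.4455 0.1071 0.0103] rect c [451. 117.] sz [97.9 83. ] ang 87.69
pink1 143 med [0.4717 0.006  0.0856] rect c [471.2   6.1] sz [28.8 30.5] ang 88.98
pink2 151 med [0.3501 0.0046 0.0854] rect c [349.6   5.4] sz [29.6 30.1] ang 44.41
jar 414 med [ 0.3065 -0.2144  0.0655] rect c [ 306.4 -215.1] sz [51.3 52.1] ang 0.19
mug 541 med [0.7526 0.1357 0.0777] rect c [754.3 133.1] sz [83. 80.] ang 67.22
bottle 367 med [0.7508 0.0081 0.115 ] rect c [753.7   8.5] sz [44.8 50.5] ang 16.2
meter 1031 med [ 0.7626 -0.1467  0.0355] rect c [ 764.3 -147. ] sz [100.8  70.2] ang 10.94
```

```bash
cat > plan.py <<'E'
from h import *
import json,sys
def plan(wps,p=None,Rm=None):
    """wps: (x,y,z,yaw_deg of jaw axis minus 90[,step m]); tool kept vertical"""
    s=get_state()
    p=np.array(s['position']) if p is None else np.array(p); Rm=rot(s['ee_rot'])
    out=[]
    for w in wps:
        tgt=np.array(w[:3]);step=w[4] if len(w)>4 else .06
        c,sn=np.cos(np.radians(w[3])),np.sin(np.radians(w[3]))
        # tool x=(0,0,-1), z=jaw=(-sn,c,0), y=z cross x
        zx=np.array([-sn,c,0]);xx=np.array([0,0,-1.]);Rt=np.stack([xx,np.cross(zx,xx),zx],1)
        rv=R.from_matrix(Rm.T@Rt)
        n=max(1,int(np.ceil(np.linalg.norm(tgt-p)/step)),int(np.ceil(np.degrees(rv.magnitude())/10)))
        d=(tgt-p)/n; r=rv.as_rotvec()/n
        for i in range(n):
            out.append([np.round(Rm.T@d/.12,3).tolist(),np.round(r/(np.pi/2),3).tolist()])
            Rm=Rm@R.from_rotvec(r).as_matrix(); p=p+d
        Rm=Rt
    for i,o in enumerate(out):
        if i%8==0: print('--')
        print(*o)
E
python3 - <<'E'
from plan import *
plan([(.52,-.1,.27,0),(.70,-.28,.25,0)])
E
```

```text
--
[-0.027, -0.359, -0.321] [-0.021, -0.0, -0.0]
[-0.027, -0.348, -0.333] [-0.021, -0.0, -0.0]
[-0.027, -0.337, -0.345] [-0.021, -0.0, -0.0]
[-0.027, -0.325, -0.356] [-0.021, -0.0, -0.0]
[-0.027, -0.313, -0.366] [-0.021, -0.0, -0.0]
[-0.027, -0.301, -0.377] [-0.021, -0.0, -0.0]
[-0.027, -0.288, -0.387] [-0.021, -0.0, -0.0]
[-0.027, -0.275, -0.396] [-0.021, -0.0, -0.0]
--
[-0.027, -0.261, -0.405] [-0.021, -0.0, -0.0]
[-0.027, -0.247, -0.414] [-0.021, -0.0, -0.0]
[-0.027, -0.233, -0.422] [-0.021, -0.0, -0.0]
[-0.027, -0.219, -0.429] [-0.021, -0.0, -0.0]
[0.033, -0.3, -0.3] [0.0, 0.0, 0.0]
[0.033, -0.3, -0.3] [0.0, 0.0, 0.0]
[0.033, -0.3, -0.3] [0.0, 0.0, 0.0]
[0.033, -0.3, -0.3] [0.0, 0.0, 0.0]
--
[0.033, -0.3, -0.3] [0.0, 0.0, 0.0]
```

Emit:
{"fn": "arm_command", "kwargs": {
  "series": [
    {"dp": [-0.027, -0.359, -0.321], "angular": [-0.021, 0, 0], "gripper": 0},
    {"dp": [-0.027, -0.348, -0.333], "angular": [-0.021, 0, 0], "gripper": 0},
    {"dp": [-0.027, -0.337, -0.345], "angular": [-0.021, 0, 0], "gripper": 0},
    {"dp": [-0.027, -0.325, -0.356], "angular": [-0.021, 0, 0], "gripper": 0},
    {"dp": [-0.027, -0.313, -0.366], "angular": [-0.021, 0, 0], "gripper": 0},
    {"dp": [-0.027, -0.301, -0.377], "angular": [-0.021, 0, 0], "gripper": 0},
    {"dp": [-0.027, -0.288, -0.387], "angular": [-0.021, 0, 0], "gripper": 0},
    {"dp": [-0.027, -0.275, -0.396], "angular": [-0.021, 0, 0], "gripper": 0}
  ]
}}

```text
clock: 1.15
position: [0.4274, 0.1014, 0.2555]
ee_rot: [0.529, -0.469, 0.53, 0.468]
contact_force: [1.2, 0.8, -0.3]
width: 0.0004
```

Emit:
{"fn": "arm_command", "kwargs": {
  "series": [
    {"dp": [-0.027, -0.26, -0.405], "angular": [-0.021, 0, 0], "gripper": 0},
    {"dp": [-0.027, -0.247, -0.414], "angular": [-0.021, 0, 0], "gripper": 0},
    {"dp": [-0.027, -0.233, -0.422], "angular": [-0.021, 0, 0], "gripper": 0},
    {"dp": [-0.027, -0.219, -0.429], "angular": [-0.021, 0, 0], "gripper": 0},
    {"dp": [0, -0.3, -0.3], "angular": [0, 0, 0], "gripper": 0},
    {"dp": [0, -0.3, -0.3], "angular": [0, 0, 0], "gripper": 0},
    {"dp": [0, -0.3, -0.3], "angular": [0, 0, 0], "gripper": 0},
    {"dp": [0, 0, 0], "angular": [0, 0, 0], "gripper": 0}
  ]
}}

```text
clock: 2.15
position: [0.6425, -0.2295, 0.2659]
ee_rot: [0.498, -0.501, 0.498, 0.502]
contact_force: [-0.1, 1.2, -1.0]
width: 0.0004
```

Emit:
{"fn": "arm_command", "kwargs": {
  "series": [
    {"dp": [0, -0.24, -0.2], "angular": [0, 0, 0], "gripper": 0},
    {"dp": [0, -0.24, -0.2], "angular": [0, 0, 0], "gripper": 0},
    {"dp": [0.1, 0, 0], "angular": [0, 0, 0], "gripper": 0},
    {"dp": [0.3, 0, 0], "angular": [0, 0, 0], "gripper": 0},
    {"dp": [0.3, 0, 0], "angular": [0, 0, 0], "gripper": 0},
    {"dp": [0.3, 0, 0], "angular": [0, 0, 0], "gripper": 0},
    {"dp": [0.2, 0, 0], "angular": [0, 0, 0], "gripper": 0},
    {"dp": [0, 0, 0], "angular": [0, 0, 0], "gripper": 0}
  ]
}}

```text
clock: 3.15
position: [0.6915, -0.2669, 0.1154]
ee_rot: [0.496, -0.497, 0.498, 0.509]
contact_force: [-0.6, 0.6, -0.4]
width: -0.0003
```

Emit:
{"fn": "arm_command", "kwargs": {
  "series": [
    {"dp": [-0.05, 0, -0.08], "angular": [0, 0, 0], "gripper": 0},
    {"dp": [0, 0.14, 0], "angular": [0, 0, 0], "gripper": 0},
    {"dp": [0, 0.14, 0], "angular": [0, 0, 0], "gripper": 0},
    {"dp": [0, 0.14, 0], "angular": [0, 0, 0], "gripper": 0},
    {"dp": [0, 0.14, 0], "angular": [0, 0, 0], "gripper": 0},
    {"dp": [0, 0.14, 0], "angular": [0, 0, 0], "gripper": 0},
    {"dp": [0, 0.14, 0], "angular": [0, 0, 0], "gripper": 0},
    {"dp": [0, 0, 0], "angular": [0, 0, 0], "gripper": 0}
  ]
}}

```text
clock: 4.15
position: [0.5936, -0.2823, 0.1365]
ee_rot: [-0.499, 0.506, -0.495, -0.5]
contact_force: [2.9, 0.5, -0.2]
width: 0.0004
```

```bash
python3 - <<'E'
from plan import *
st()
a,W=grab('top','t2');hsv=cv2.cvtColor(a,cv2.COLOR_BGR2HSV);H,S,V=cv2.split(hsv)
m=np.zeros(S.shape,bool);m[130:190,340:400]=1
p=W[m&(S>150)&((H<10)|(H>170))&(W[...,2]>.09)];print(len(p),np.median(p,0) if len(p) else 0)
E
```

```text
t 4.15 p [ 0.5936 -0.2823  0.1365] q [-0.552  0.453  1.47   0.005  1.209 -2.136] F [ 2.9  0.5 -0.2] w 0.0004
[[0.011, -1.0, -0.011], [-0.002, -0.011, 1.0], [-1.0, -0.011, -0.002]]
3 [ 0.55704609 -0.26708632  0.28259386]
```

Emit:
{"fn": "arm_command", "kwargs": {
  "series": [
    {"dp": [0.08, 0, 0], "angular": [0, 0, 0], "gripper": 0},
    {"dp": [0.04, 0.08, 0], "angular": [0, 0, 0], "gripper": 0},
    {"dp": [0, 0.06, 0], "angular": [0, 0, 0], "gripper": 0},
    {"dp": [0, 0, 0], "angular": [0, 0, 0], "gripper": 0},
    {"dp": [0, 0, 0], "angular": [0, 0, 0], "gripper": 0},
    {"dp": [0, 0, 0], "angular": [0, 0, 0], "gripper": 0},
    {"dp": [0, 0, 0], "angular": [0, 0, 0], "gripper": 0},
    {"dp": [0, 0, 0], "angular": [0, 0, 0], "gripper": 0}
  ]
}}

```text
clock: 5.2
position: [0.5963, -0.2832, 0.125]
ee_rot: [-0.509, 0.516, -0.487, -0.488]
contact_force: [2.5, 0.3, 1.7]
width: -0.0001
```

Emit:
{"fn": "arm_command", "kwargs": {
  "series": [
    {"dp": [0, 0.1, 0], "angular": [0, 0, 0], "gripper": 0},
    {"dp": [0, 0.1, 0], "angular": [0, 0, 0], "gripper": 0},
    {"dp": [0, 0.1, 0], "angular": [0, 0, 0], "gripper": 0},
    {"dp": [0, 0, 0], "angular": [0, 0, 0], "gripper": 0},
    {"dp": [0, 0, 0], "angular": [0, 0, 0], "gripper": 0},
    {"dp": [0, 0, 0], "angular": [0, 0, 0], "gripper": 0},
    {"dp": [0, 0, 0], "angular": [0, 0, 0], "gripper": 0},
    {"dp": [0, 0, 0], "angular": [0, 0, 0], "gripper": 0}
  ]
}}

```text
clock: 6.2
position: [0.5967, -0.2837, 0.1262]
ee_rot: [-0.529, 0.533, -0.47, -0.463]
contact_force: [3.6, 0.2, -0.1]
width: -0.0002
```

```bash
python3 - <<'E'
from plan import *
st()
E
```

```text
t 6.2 p [ 0.5967 -0.2837  0.1262] q [-0.584  0.413  1.576  0.072  1.041 -2.185] F [ 3.6  0.2 -0.1] w -0.0002
[[0.129, -0.992, 0.004], [-0.01, 0.002, 1.0], [-0.992, -0.129, -0.01]]
```

```bash
python3 - <<'E'
from plan import *
print(get_image('wrist')['mount'],get_image('wrist')['mtx'])
plan([(.63,-.283,.14,0),(.60,-.28,.30,0),(.55,-.12,.35,0)])
E
```

```text
[[-4.03871191e-05  3.25800941e-01 -9.45438388e-01 -1.43495869e-01]
 [ 1.25056745e-03  9.45437666e-01  3.25800639e-01  8.46741572e-02]
 [ 9.99999217e-01 -1.16917633e-03 -4.45619556e-04  6.57767969e-04]
 [ 0.00000000e+00  0.00000000e+00  0.00000000e+00  1.00000000e+00]] [[371.45023444   0.         284.02173445]
 [  0.         371.45023444 209.98434435]
 [  0.           0.           1.        ]]
--
[-0.078, -0.29, 0.006] [-0.002, -0.006, 0.082]
[-0.444, 0.083, 0.008] [0.0, 0.0, 0.0]
[-0.444, 0.083, 0.008] [0.0, 0.0, 0.0]
[-0.444, 0.083, 0.008] [0.0, 0.0, 0.0]
[-0.139, 0.139, 0.444] [0.0, 0.0, 0.0]
[-0.139, 0.139, 0.444] [0.0, 0.0, 0.0]
[-0.139, 0.139, 0.444] [0.0, 0.0, 0.0]
```

Emit:
{"fn": "arm_command", "kwargs": {
  "series": [
    {"dp": [-0.08, -0.29, 0], "angular": [0, 0, 0.082], "gripper": 0},
    {"dp": [-0.444, 0.083, 0], "angular": [0, 0, 0], "gripper": 20},
    {"dp": [-0.444, 0.083, 0], "angular": [0, 0, 0], "gripper": 50},
    {"dp": [-0.444, 0.083, 0], "angular": [0, 0, 0], "gripper": 50},
    {"dp": [-0.2, 0.14, 0.46], "angular": [0, 0, 0], "gripper": 50},
    {"dp": [-0.2, 0.14, 0.46], "angular": [0, 0, 0], "gripper": 50},
    {"dp": [-0.2, 0.14, 0.46], "angular": [0, 0, 0], "gripper": 50},
    {"dp": [0, 0, 0], "angular": [0, 0, 0], "gripper": 50}
  ]
}}

```text
clock: 7.3
position: [0.5405, -0.1152, 0.3658]
ee_rot: [0.489, -0.484, 0.515, 0.511]
contact_force: [-0.2, -0.2, -0.3]
width: 0.0498
```

```bash
cat > m2.py <<'E'
from h import *
import sys
s=st()
a,W=grab('wrist',sys.argv[1]);np.save(sys.argv[1]+'.npy',W)
E
python3 m2.py w1; python3 - <<'E'
from plan import *
plan([(.55,.16,.37,0)])
E
```

```text
t 7.3 p [ 0.5405 -0.1152  0.3658] q [-0.326  0.228  1.248 -0.015  1.716 -1.889] F [-0.2 -0.2 -0.3] w 0.0498
[[-0.053, -0.999, 0.009], [0.002, 0.009, 1.0], [-0.999, 0.053, 0.002]]
--
[-0.01, -0.01, 0.462] [-0.001, 0.0, -0.007]
[-0.01, -0.011, 0.462] [-0.001, 0.0, -0.007]
[-0.01, -0.012, 0.462] [-0.001, 0.0, -0.007]
[-0.01, -0.013, 0.462] [-0.001, 0.0, -0.007]
[-0.01, -0.014, 0.462] [-0.001, 0.0, -0.007]
```

View pics/w1.png

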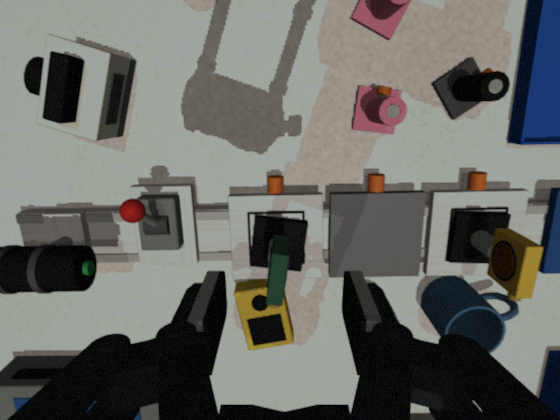

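Emit:
{"fn": "arm_command", "kwargs": {
  "series": [
    {"dp": [0, 0, 0.46], "angular": [0, 0, -0.007], "gripper": 85},
    {"dp": [0, 0, 0.46], "angular": [0, 0, -0.007], "gripper": 85},
    {"dp": [0, 0, 0.46], "angular": [0, 0, -0.007], "gripper": 85},
    {"dp": [0, 0, 0.46], "angular": [0, 0, -0.007], "gripper": 85},
    {"dp": [0, 0, 0.46], "angular": [0, 0, -0.007], "gripper": 85},
    {"dp": [0, 0, 0], "angular": [0, 0, 0], "gripper": 85},
    {"dp": [0, 0, 0], "angular": [0, 0, 0], "gripper": 85},
    {"dp": [0, 0, 0], "angular": [0, 0, 0], "gripper": 85}
  ]
}}

```text
clock: 8.35
position: [0.5452, 0.152, 0.3499]
ee_rot: [0.497, -0.49, 0.517, 0.496]
contact_force: [0.2, 0.2, -0.3]
width: 0.0849
```

```bash
python3 m2.py w2; cat > m3.py <<'E'
from h import *
def line(pts,ax):  # fit robust line coordinate ax as function of other
    o=pts[:,1-ax];v=pts[:,ax]
    k=np.ones(len(o),bool)
    for _ in range(5):
        c=np.polyfit(o[k],v[k],1);r=np.abs(np.polyval(c,o)-v);k=r<max(.002,1.5*np.median(r[k]))
    return c,k.sum()
for f in ['w1','w2','top']:
    a=cv2.imread(f'pics/{f}.png');W=np.load(f+'.npy');H,S,V=cv2.split(cv2.cvtColor(a,cv2.COLOR_BGR2HSV))
    red=(S>150)&((H<8)|(H>172))&(W[...,2]>.1)
    p=W[red&(W[...,1]<-.2)&(W[...,0]<.7)&(W[...,0]>.5)];print(f,'ball',len(p),np.round(np.median(p,0),4) if len(p) else '')
    z=W[...,2];top=(z>.034)&(z<.046)&(W[...,0]>.55)&(W[...,0]<.72)
    # carrier/base x-edges per y bin
    for nm,y0,y1 in [('laser',-.185,-.07),('mid',-.05,.06),('cam',.085,.195),('base',.245,.335)]:
        P=W[top&(W[...,1]>y0)&(W[...,1]<y1)][:,:2]
        if len(P)<300: continue
        lo=[];hi=[]
        for b in np.arange(y0,y1,.004):
            q=P[(P[:,1]>=b)&(P[:,1]<b+.004)]
            if len(q)>8: lo.append([q[:,0].min(),b+.002]);hi.append([q[:,0].max(),b+.002])
        lo=np.array(lo);hi=np.array(hi)
        cl,nl=line(lo,0);ch,nh=line(hi,0);ym=(y0+y1)/2
        print(f,nm,'x lo',round(np.polyval(cl,ym),4),'slope',round(cl[0],4),nl,'| hi',round(np.polyval(ch,ym),4),round(ch[0],4),nh)
    # y extents along x=.62-.65
    P=W[top&(W[...,0]>.58)&(W[...,0]<.685)][:,:2]
    if len(P):
        hh,e=np.histogram(P[:,1],bins=np.arange(-.36,.38,.002));on=hh>.3*np.median(hh[hh>0])
        d=np.diff(on.astype(int));print('  y edges up',np.round(e[1:-1][d==1],3),'down',np.round(e[1:-1][d==-1],3))
E
python3 m3.py
```

```text
t 8.35 p [0.5452 0.152  0.3499] q [ 0.155  0.237  1.272 -0.01   1.659 -1.388] F [ 0.2  0.2 -0.3] w 0.0849
[[-0.025, -0.999, 0.028], [-0.014, 0.028, 1.0], [-1.0, 0.025, -0.014]]
w1 ball 485 [ 0.5697 -0.2729  0.1417]
w1 laser x lo 0.5776 slope -0.0106 24 | hi 0.7088 -0.2894 7
w1 mid x lo 0.5761 slope -0.0103 24 | hi 0.6954 -0.0065 22
w1 cam x lo 0.5747 slope -0.0111 23 | hi 0.7135 0.4147 7
w1 base x lo 0.8017 slope 5.2747 5 | hi 0.6902 -0.0589 6
  y edges up [-0.314 -0.188 -0.054  0.082  0.244] down [-0.234 -0.062  0.074  0.208  0.264]
w2 ball 0 
w2 laser x lo 0.578 slope -0.0104 24 | hi 0.7113 -0.2937 8
w2 mid x lo 0.5765 slope -0.0116 24 | hi 0.6958 -0.0064 28
w2 cam x lo 0.575 slope -0.0098 24 | hi 0.6945 -0.0098 17
w2 base x lo 0.5734 slope -0.0099 23 | hi 0.6927 -0.0044 23
  y edges up [-0.236 -0.186 -0.15  -0.142 -0.136 -0.12  -0.116 -0.11  -0.052  0.082
  0.112  0.116  0.12   0.124  0.144  0.148  0.154  0.158  0.162  0.166
  0.172  0.176  0.244] down [-0.232 -0.16  -0.146 -0.138 -0.124 -0.118 -0.114 -0.06   0.074  0.11
  0.114  0.118  0.122  0.126  0.146  0.15   0.156  0.16   0.164  0.17
  0.174  0.208  0.346]
top ball 104 [ 0.6326 -0.2753  0.1457]
top laser x lo 0.5778 slope -0.0093 24 | hi 0.7071 -0.3082 13
top mid x lo 0.5765 slope -0.0138 23 | hi 0.6952 -0.0196 26
top cam x lo 0.5754 slope -0.0157 23 | hi 0.7046 -0.0665 23
top base x lo 0.5739 slope 0.0025 21 | hi 0.6922 0.0153 23
  y edges up [-0.318 -0.288 -0.282 -0.27  -0.262 -0.254 -0.19  -0.156 -0.148 -0.136
 -0.126 -0.118 -0.108 -0.096 -0.054  0.05   0.08   0.118  0.126  0.138
  0.15   0.16   0.17   0.176  0.242] down [-0.308 -0.286 -0.278 -0.268 -0.258 -0.236 -0.158 -0.15  -0.14  -0.13
 -0.12  -0.11  -0.1   -0.064  0.048  0.072  0.116  0.124  0.136  0.146
  0.154  0.164  0.174  0.206  0.344]
```

View pics/w2.png

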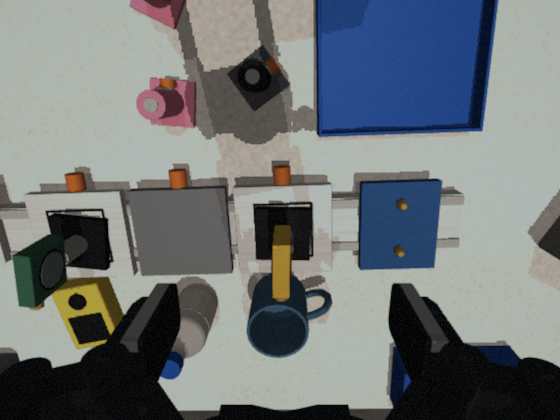

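The lever ball now lies at x = 0.570 in the wrist depth data, so the shutter is shut. The two wrist views agree on the rail pose: origin (0.636, 0.0105), yaw 0.010. In w2 the yellow frame is at (282,262), the base pegs are at (403,204) and (400,250), and the black holder is at (255,77).

```bash
cat > m4.py <<'E'
from h import *
import sys
boxes={'green':(.6,.7,-.19,-.07,.148,.162),'greenfoot':(.58,.69,-.19,-.07,.048,.057),'yellow':(.58,.7,.09,.2,.148,.162),'yelfoot':(.58,.69,.09,.2,.048,.057),
'rib':(.38,.52,-.43,-.27,.103,.112),'head':(.35,.55,-.45,-.25,.071,.080),'holder':(.38,.52,.06,.17,.081,.09),'holderfoot':(.38,.52,.06,.17,.007,.0135),
'peg':(.57,.7,.24,.35,.047,.06)}
def rects(f,names):
    W=np.load(f+'.npy')
    for n in names:
        b=boxes[n];x,y,z=W[...,0],W[...,1],W[...,2]
        p=W[(x>b[0])&(x<b[1])&(y>b[2])&(y<b[3])&(z>b[4])&(z<b[5])]
        if len(p)<15: print(f,n,len(p));continue
        r=cv2.minAreaRect((p[:,:2]*1000).astype(np.float32))
        print(f,n,len(p),'med z',round(np.median(p[:,2]),4),'mean',np.round(p.mean(0)[:2],4),'c',np.round(r[0],1),'sz',np.round(r[1],1),'ang',round(r[2],1))
if __name__=='__main__':
    for f in ['w1','w2','top']: rects(f,boxes)
    W=np.load('w2.npy');z=W[...,2]
    for xs in [(.585,.625),(.64,.69)]:
        p=W[(z>.044)&(z<.06)&(W[...,0]>xs[0])&(W[...,0]<xs[1])&(W[...,1]>.27)&(W[...,1]<.32)];print('peg',len(p),p.mean(0),p.max(0))
E
python3 m4.py
```

```text
w1 green 915 med z 0.1556 mean [ 0.6406 -0.1215] c [ 645.9 -122.1] sz [18.1 67.5] ang 82.7
w1 greenfoot 1986 med z 0.0526 mean [ 0.6368 -0.1215] c [ 642.6 -121.5] sz [70.  70.7] ang 82.8
w1 yellow 1145 med z 0.1553 mean [0.6346 0.1424] c [639.8 144.4] sz [20.2 67.2] ang 88.0
w1 yelfoot 1895 med z 0.0525 mean [0.631  0.1359] c [636.4 144.4] sz [71.5 70.3] ang 87.5
w1 rib 1450 med z 0.1075 mean [ 0.4448 -0.3487] c [ 445.4 -350. ] sz [21.2 69.8] ang 73.0
w1 head 3732 med z 0.0756 mean [ 0.4439 -0.3418] c [ 442.6 -359.7] sz [ 91.6 100. ] ang 72.7
w1 holder 729 med z 0.0856 mean [0.4462 0.1175] c [445.9 118.2] sz [31.3 31.4] ang 31.2
w1 holderfoot 1161 med z 0.0105 mean [0.4454 0.1098] c [446.  118.4] sz [56.2 56.9] ang 34.4
w1 peg 0
w2 green 1171 med z 0.1553 mean [ 0.641  -0.1191] c [ 646.5 -121.1] sz [20.2 68.1] ang 82.7
w2 greenfoot 1982 med z 0.0526 mean [ 0.6377 -0.1127] c [ 643.  -121.1] sz [71.1 70.7] ang 82.8
w2 yellow 984 med z 0.1555 mean [0.6346 0.1448] c [640.2 144.8] sz [17.4 67.8] ang 88.2
w2 yelfoot 2154 med z 0.0526 mean [0.6311 0.1452] c [636.7 144.7] sz [70.  70.3] ang 
[... 557 characters left out ...]
 ang 88.3
top yelfoot 465 med z 0.0522 mean [0.6307 0.133 ] c [636.5 141.6] sz [70.2 71.4] ang 88.5
top rib 268 med z 0.1076 mean [ 0.4448 -0.3518] c [ 444.7 -352.1] sz [20.8 69.6] ang 72.2
top head 883 med z 0.0756 mean [ 0.4436 -0.3498] c [ 441.6 -362.2] sz [91.3 99.9] ang 72.5
top holder 138 med z 0.0855 mean [0.4463 0.1163] c [446.3 116.4] sz [29.8 30.1] ang 67.0
top holderfoot 259 med z 0.0103 mean [0.4461 0.1094] c [446.5 116. ] sz [56.  56.2] ang 34.6
top peg 36 med z 0.0523 mean [0.6327 0.2917] c [634.3 292.7] sz [74.  11.3] ang 0.4
peg 87 [0.60007753 0.2938747  0.05181362] [0.60665318 0.30098534 0.05591321]
peg 82 [0.66368205 0.29462183 0.05157441] [0.67026877 0.30054806 0.05603763]
```

```bash
python3 - <<'E'
from plan import *
plan([(.6428,-.1213,.26,-7.25),(.6428,-.1213,.14,-7.25,.03)])
E
```

```text
--
[0.127, -0.149, -0.374] [0.01, -0.002, -0.003]
[0.126, -0.155, -0.371] [0.01, -0.002, -0.003]
[0.126, -0.16, -0.369] [0.01, -0.002, -0.003]
[0.126, -0.166, -0.367] [0.01, -0.002, -0.003]
[0.125, -0.171, -0.364] [0.01, -0.002, -0.003]
[0.125, -0.177, -0.362] [0.01, -0.002, -0.003]
[0.25, 0.0, 0.0] [0.0, 0.0, 0.0]
[0.25, 0.0, 0.0] [0.0, 0.0, 0.0]
--
[0.25, 0.0, 0.0] [0.0, 0.0, 0.0]
[0.25, 0.0, 0.0] [0.0, 0.0, 0.0]
```

Emit:
{"fn": "arm_command", "kwargs": {
  "series": [
    {"dp": [0.126, -0.15, -0.374], "angular": [0.01, -0.002, -0.003], "gripper": 60},
    {"dp": [0.126, -0.155, -0.371], "angular": [0.01, -0.002, -0.003], "gripper": 60},
    {"dp": [0.126, -0.16, -0.369], "angular": [0.01, -0.002, -0.003], "gripper": 60},
    {"dp": [0.126, -0.166, -0.367], "angular": [0.01, -0.002, -0.003], "gripper": 60},
    {"dp": [0.126, -0.17, -0.364], "angular": [0.01, -0.002, -0.003], "gripper": 60},
    {"dp": [0.1, -0.15, -0.3], "angular": [0.01, -0.002, -0.003], "gripper": 60},
    {"dp": [0.0, 0, 0], "angular": [0, 0, 0], "gripper": 60},
    {"dp": [0, 0, 0], "angular": [0, 0, 0], "gripper": 60}
  ]
}}

```text
clock: 9.4
position: [0.6412, -0.1331, 0.2607]
ee_rot: [0.536, -0.465, 0.531, 0.463]
contact_force: [-0.2, -1.1, 1.2]
width: 0.0598
```

```bash
python3 m2.py w3; python3 - <<'E'
from m4 import *
rects('w3',['green','greenfoot'])
from plan import *
plan([(.6428,-.1213,.25,-7.25),(.6428,-.1213,.116,-7.25,.024)])
E
```

```text
t 9.4 p [ 0.6412 -0.1331  0.2607] q [-0.313  0.382  1.274  0.004  1.48  -1.745] F [-0.2 -1.1  1.2] w 0.0598
[[0.006, -0.99, 0.139], [0.002, 0.139, 0.99], [-1.0, -0.006, 0.003]]
w3 green 2080 med z 0.1556 mean [ 0.6409 -0.1217] c [ 646.6 -122.4] sz [18.  67.7] ang 83.2
w3 greenfoot 3543 med z 0.0527 mean [ 0.6373 -0.1223] c [ 642.9 -121.7] sz [70.  70.2] ang 82.6
--
[0.089, 0.001, 0.099] [-0.008, 0.001, 0.004]
[0.186, 0.0, 0.0] [0.0, 0.0, 0.0]
[0.186, 0.0, 0.0] [0.0, 0.0, 0.0]
[0.186, 0.0, 0.0] [0.0, 0.0, 0.0]
[0.186, 0.0, 0.0] [0.0, 0.0, 0.0]
[0.186, 0.0, 0.0] [0.0, 0.0, 0.0]
[0.186, 0.0, 0.0] [0.0, 0.0, 0.0]
```

Emit:
{"fn": "arm_command", "kwargs": {
  "series": [
    {"dp": [0.089, 0, 0.099], "angular": [-0.008, 0, 0.004], "gripper": 60},
    {"dp": [0.186, 0, 0], "angular": [0, 0, 0], "gripper": 60},
    {"dp": [0.186, 0, 0], "angular": [0, 0, 0], "gripper": 60},
    {"dp": [0.186, 0, 0], "angular": [0, 0, 0], "gripper": 60},
    {"dp": [0.186, 0, 0], "angular": [0, 0, 0], "gripper": 60},
    {"dp": [0.186, 0, 0], "angular": [0, 0, 0], "gripper": 60},
    {"dp": [0.12, 0, 0], "angular": [0, 0, 0], "gripper": 60},
    {"dp": [0, 0, 0], "angular": [0, 0, 0], "gripper": 60}
  ]
}}

```text
clock: 10.45
position: [0.6424, -0.1051, 0.1212]
ee_rot: [0.529, -0.471, 0.524, 0.473]
contact_force: [-0.8, -1.2, -0.0]
width: 0.06
```

Emit:
{"fn": "arm_command", "kwargs": {
  "series": [
    {"dp": [0, 0, 0], "angular": [0, 0, 0], "gripper": 8},
    {"dp": [0, 0, 0], "angular": [0, 0, 0], "gripper": 8},
    {"dp": [0, 0, 0], "angular": [0, 0, 0], "gripper": 8},
    {"dp": [0, 0, 0], "angular": [0, 0, 0], "gripper": 8},
    {"dp": [0, 0, 0], "angular": [0, 0, 0], "gripper": 8},
    {"dp": [0, 0, 0], "angular": [0, 0, 0], "gripper": 8},
    {"dp": [0, 0, 0], "angular": [0, 0, 0], "gripper": 8},
    {"dp": [0, 0, 0], "angular": [0, 0, 0], "gripper": 8}
  ],
  "grip_force": 50
}}

```text
clock: 11.45
position: [0.6428, -0.105, 0.1224]
ee_rot: [0.529, -0.471, 0.524, 0.473]
contact_force: [-0.2, -0.1, -2.7]
width: 0.0173
```

```bash
python3 - <<'E'
from plan import *
s=st()
p=s['position']
plan([(p[0],p[1],p[2]+.02,-7.25,.01),(.636+p[0]-.6428,.0105,p[2]+.03,0.6,.03),(.636+p[0]-.6428,.0105,p[2]+.004,0.6,.01)])
E
```

```text
t 11.45 p [ 0.6428 -0.105   0.1224] q [-0.272  0.459  1.497  0.007  1.183 -1.737] F [-0.2 -0.1 -2.7] w 0.0173
[[0.004, -0.994, 0.109], [0.006, 0.109, 0.994], [-1.0, -0.003, 0.006]]
--
[-0.083, -0.0, 0.001] [0.006, 0.002, 0.001]
[-0.083, -0.0, 0.0] [0.006, 0.002, 0.001]
[-0.021, 0.044, 0.237] [-0.022, 0.0, 0.0]
[-0.021, 0.036, 0.238] [-0.022, 0.0, 0.0]
[-0.021, 0.028, 0.239] [-0.022, 0.0, 0.0]
[-0.021, 0.02, 0.24] [-0.022, 0.0, 0.0]
[0.072, -0.0, -0.0] [0.0, 0.0, 0.0]
[0.072, -0.0, -0.0] [0.0, 0.0, 0.0]
--
[0.072, -0.0, -0.0] [0.0, 0.0, 0.0]
```

Emit:
{"fn": "arm_command", "kwargs": {
  "series": [
    {"dp": [-0.083, 0, 0], "angular": [0.0, 0, 0], "gripper": 8},
    {"dp": [-0.13, 0, 0], "angular": [0, 0, 0], "gripper": 8},
    {"dp": [-0.05, 0.044, 0.237], "angular": [-0.02, 0, 0], "gripper": 8},
    {"dp": [0, 0.036, 0.238], "angular": [-0.02, 0, 0], "gripper": 8},
    {"dp": [0, 0.028, 0.239], "angular": [-0.02, 0, 0], "gripper": 8},
    {"dp": [0, 0.02, 0.18], "angular": [-0.01, 0, 0], "gripper": 8},
    {"dp": [0, 0, 0], "angular": [0, 0, 0], "gripper": 8},
    {"dp": [0, 0, 0], "angular": [0, 0, 0], "gripper": 8}
  ]
}}

```text
clock: 12.45
position: [0.6365, 0.0044, 0.1625]
ee_rot: [0.503, -0.503, 0.495, 0.499]
contact_force: [0.1, 0.0, -4.6]
width: 0.0174
```

```bash
python3 m2.py w4; python3 - <<'E'
from plan import *
plan([(.636,.0105,.127,0.6,.012)])
E
```

```text
t 12.45 p [0.6365 0.0044 0.1625] q [-0.105  0.404  1.485  0.005  1.242 -1.681] F [ 0.1  0.  -4.6] w 0.0174
[[0.012, -1.0, -0.003], [0.004, -0.003, 1.0], [-1.0, -0.012, 0.004]]
--
[0.099, 0.002, 0.017] [-0.002, 0.001, 0.002]
[0.099, 0.002, 0.017] [-0.002, 0.001, 0.002]
[0.099, 0.001, 0.017] [-0.002, 0.001, 0.002]
```

View pics/w4.png

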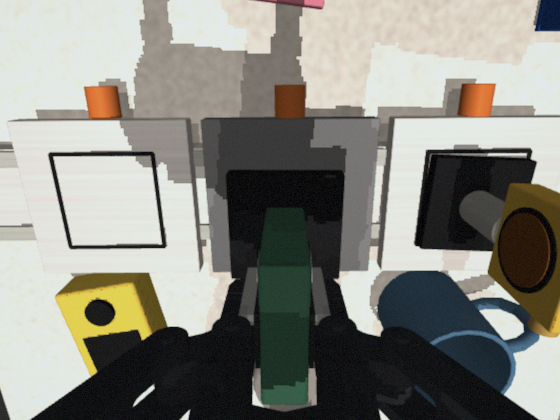

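The view shows green gripped squarely and hanging over the grey carrier, with the empty outline at left, (107,200). Next I lower and release it.

Emit:
{"fn": "arm_command", "kwargs": {
  "series": [
    {"dp": [0.08, 0, 0.02], "angular": [0, 0, 0], "gripper": 8},
    {"dp": [0.08, 0, 0.01], "angular": [0, 0, 0], "gripper": 8},
    {"dp": [0.08, 0, 0], "angular": [0, 0, 0], "gripper": 8},
    {"dp": [0.04, 0, 0], "angular": [0, 0, 0], "gripper": 8},
    {"dp": [0.02, 0, 0], "angular": [0, 0, 0], "gripper": 8},
    {"dp": [0, 0, 0], "angular": [0, 0, 0], "gripper": 8},
    {"dp": [0, 0, 0], "angular": [0, 0, 0], "gripper": 8},
    {"dp": [0, 0, 0], "angular": [0, 0, 0], "gripper": 8}
  ]
}}

```text
clock: 13.5
position: [0.6369, 0.006, 0.123]
ee_rot: [0.503, -0.502, 0.497, 0.498]
contact_force: [-0.0, 0.4, -4.0]
width: 0.0175
```

Emit:
{"fn": "arm_command", "kwargs": {
  "series": [
    {"dp": [0.02, 0, 0], "angular": [0, 0, 0], "gripper": 8},
    {"dp": [0, 0, 0], "angular": [0, 0, 0], "gripper": 8},
    {"dp": [0, 0, 0], "angular": [0, 0, 0], "gripper": 60},
    {"dp": [0, 0, 0], "angular": [0, 0, 0], "gripper": 60},
    {"dp": [0, 0, 0], "angular": [0, 0, 0], "gripper": 60},
    {"dp": [-0.2, 0, 0], "angular": [0, 0, 0], "gripper": 60},
    {"dp": [-0.3, 0, 0], "angular": [0, 0, 0], "gripper": 60},
    {"dp": [-0.3, 0, 0], "angular": [0, 0, 0], "gripper": 60}
  ]
}}

```text
clock: 14.5
position: [0.6356, 0.0058, 0.2187]
ee_rot: [0.503, -0.501, 0.497, 0.499]
contact_force: [0.3, 0.2, 0.1]
width: 0.06
```

Emit:
{"fn": "arm_command", "kwargs": {
  "series": [
    {"dp": [-0.2, 0, 0.15], "angular": [0, 0, 0], "gripper": 60},
    {"dp": [0, 0, 0.3], "angular": [0, 0, 0], "gripper": 60},
    {"dp": [0, 0, 0.3], "angular": [0, 0, 0], "gripper": 60},
    {"dp": [0, 0, 0.25], "angular": [0.01, 0, 0], "gripper": 60},
    {"dp": [0, 0, 0.1], "angular": [0.01, 0, 0], "gripper": 60},
    {"dp": [0, 0, 0], "angular": [0, 0, 0], "gripper": 60},
    {"dp": [0, 0, 0], "angular": [0, 0, 0], "gripper": 60},
    {"dp": [0, 0, 0], "angular": [0, 0, 0], "gripper": 60}
  ]
}}

```text
clock: 15.5
position: [0.6389, 0.1375, 0.2493]
ee_rot: [0.514, -0.495, 0.504, 0.486]
contact_force: [-0.3, -0.1, 0.0]
width: 0.06
```

```bash
python3 m2.py w5; python3 - <<'E'
from m4 import *
boxes['greenmid']=(.58,.7,-.06,.07,.148,.162);boxes['gmfoot']=(.58,.7,-.06,.08,.048,.057)
rects('w5',['yellow','yelfoot','greenmid','gmfoot','holder'])
from plan import *
plan([(.6366,.1445,.117,-2,.025)])
E
```

```text
t 15.5 p [0.6389 0.1375 0.2493] q [ 1.060e-01  3.760e-01  1.311e+00 -1.000e-03  1.435e+00 -1.428e+00] F [-0.3 -0.1  0. ] w 0.06
[[0.02, -0.999, 0.037], [0.001, 0.037, 0.999], [-1.0, -0.02, 0.001]]
w5 yellow 2271 med z 0.1556 mean [0.6351 0.1444] c [640.8 144.4] sz [17.6 67.8] ang 87.8
w5 yelfoot 3858 med z 0.0526 mean [0.6316 0.1439] c [637.  144.4] sz [70.1 70.4] ang 87.8
w5 greenmid 2616 med z 0.1555 mean [0.6372 0.0097] c [642.7   8.7] sz [67.7 20.2] ang 0.4
w5 gmfoot 3440 med z 0.0526 mean [0.6332 0.0191] c [639.1   8.2] sz [70.6 70.7] ang 0.1
w5 holder 0
--
[0.184, 0.007, 0.009] [-0.0, 0.0, 0.002]
[0.184, 0.007, 0.009] [-0.0, 0.0, 0.002]
[0.184, 0.006, 0.01] [-0.0, 0.0, 0.002]
[0.184, 0.005, 0.01] [-0.0, 0.0, 0.002]
[0.184, 0.005, 0.01] [-0.0, 0.0, 0.002]
[0.184, 0.004, 0.01] [-0.0, 0.0, 0.002]
```

Emit:
{"fn": "arm_command", "kwargs": {
  "series": [
    {"dp": [0.18, 0.005, 0.02], "angular": [0, 0, 0.002], "gripper": 60},
    {"dp": [0.18, 0.005, 0.01], "angular": [0, 0, 0.002], "gripper": 60},
    {"dp": [0.18, 0.005, 0.01], "angular": [0, 0, 0.002], "gripper": 60},
    {"dp": [0.18, 0.005, 0], "angular": [0, 0, 0.002], "gripper": 60},
    {"dp": [0.18, 0, 0], "angular": [0, 0, 0.002], "gripper": 60},
    {"dp": [0.12, 0, 0], "angular": [0, 0, 0], "gripper": 60},
    {"dp": [0, 0, 0], "angular": [0, 0, 0], "gripper": 60},
    {"dp": [0, 0, 0], "angular": [0, 0, 0], "gripper": 60}
  ]
}}

```text
clock: 16.55
position: [0.6406, 0.137, 0.1252]
ee_rot: [0.513, -0.491, 0.509, 0.487]
contact_force: [0.8, 0.1, 0.0]
width: 0.0599
```

Emit:
{"fn": "arm_command", "kwargs": {
  "series": [
    {"dp": [0.05, 0, 0.04], "angular": [0, 0, 0], "gripper": 60},
    {"dp": [0, 0, 0], "angular": [0, 0, 0], "gripper": 60},
    {"dp": [0, 0, 0], "angular": [0, 0, 0], "gripper": 8},
    {"dp": [0, 0, 0], "angular": [0, 0, 0], "gripper": 8},
    {"dp": [0, 0, 0], "angular": [0, 0, 0], "gripper": 8},
    {"dp": [0, 0, 0], "angular": [0, 0, 0], "gripper": 8},
    {"dp": [0, 0, 0], "angular": [0, 0, 0], "gripper": 8},
    {"dp": [0, 0, 0], "angular": [0, 0, 0], "gripper": 8}
  ]
}}

```text
clock: 17.55
position: [0.6422, 0.1428, 0.1213]
ee_rot: [0.514, -0.492, 0.507, 0.486]
contact_force: [0.8, 0.8, -0.2]
width: 0.0172
```

```bash
python3 - <<'E'
from plan import *
s=st();p=s['position']
plan([(p[0],p[1],.275,-2,.05),(.638,-.124,.275,.6,.05),(.638,-.124,.14,.6,.03)])
E
```

```text
t 17.55 p [0.6422 0.1428 0.1213] q [ 0.113  0.464  1.491 -0.     1.173 -1.415] F [ 0.8  0.8 -0.2] w 0.0172
[[0.013, -0.999, 0.043], [0.001, 0.043, 0.999], [-1.0, -0.013, 0.002]]
--
[-0.32, -0.004, 0.001] [-0.001, 0.0, 0.002]
[-0.32, -0.003, 0.0] [-0.001, 0.0, 0.002]
[-0.32, -0.002, 0.0] [-0.001, 0.0, 0.002]
[-0.32, -0.001, 0.0] [-0.001, 0.0, 0.002]
[-0.0, -0.007, -0.37] [-0.005, 0.0, 0.0]
[-0.0, -0.004, -0.371] [-0.005, 0.0, 0.0]
[-0.0, -0.001, -0.371] [-0.005, 0.0, 0.0]
[-0.0, 0.001, -0.371] [-0.005, 0.0, 0.0]
--
[-0.0, 0.004, -0.371] [-0.005, 0.0, 0.0]
[-0.0, 0.007, -0.37] [-0.005, 0.0, 0.0]
[0.225, 0.0, 0.0] [0.0, 0.0, 0.0]
[0.225, 0.0, 0.0] [0.0, 0.0, 0.0]
[0.225, 0.0, 0.0] [0.0, 0.0, 0.0]
[0.225, 0.0, 0.0] [0.0, 0.0, 0.0]
[0.225, 0.0, 0.0] [0.0, 0.0, 0.0]
```

Emit:
{"fn": "arm_command", "kwargs": {
  "series": [
    {"dp": [-0.15, 0, 0], "angular": [0, 0, 0], "gripper": 8},
    {"dp": [-0.32, 0, 0], "angular": [0, 0, 0], "gripper": 8},
    {"dp": [-0.32, 0, 0], "angular": [0, 0, 0], "gripper": 8},
    {"dp": [-0.32, 0, 0], "angular": [0, 0, 0], "gripper": 8},
    {"dp": [-0.15, 0, -0.1], "angular": [-0.005, 0, 0], "gripper": 8},
    {"dp": [0, 0, -0.25], "angular": [-0.005, 0, 0], "gripper": 8},
    {"dp": [0, 0, -0.35], "angular": [-0.005, 0, 0], "gripper": 8},
    {"dp": [0, 0, -0.35], "angular": [-0.005, 0, 0], "gripper": 8}
  ]
}}

```text
clock: 18.55
position: [0.6327, 0.0155, 0.2689]
ee_rot: [0.5, -0.498, 0.503, 0.5]
contact_force: [0.3, 0.5, -4.2]
width: 0.0176
```

Emit:
{"fn": "arm_command", "kwargs": {
  "series": [
    {"dp": [0, 0, -0.35], "angular": [-0.005, 0, 0], "gripper": 8},
    {"dp": [0, 0, -0.35], "angular": [-0.005, 0, 0], "gripper": 8},
    {"dp": [0, 0, -0.3], "angular": [-0.005, 0, 0], "gripper": 8},
    {"dp": [0, 0, -0.1], "angular": [0, 0, 0], "gripper": 8},
    {"dp": [0, 0, 0], "angular": [0, 0, 0], "gripper": 8},
    {"dp": [0, 0, 0], "angular": [0, 0, 0], "gripper": 8},
    {"dp": [0, 0, 0], "angular": [0, 0, 0], "gripper": 8},
    {"dp": [0, 0, 0], "angular": [0, 0, 0], "gripper": 8}
  ]
}}

```text
clock: 19.55
position: [0.6297, -0.1196, 0.2634]
ee_rot: [0.492, -0.5, 0.499, 0.509]
contact_force: [0.8, -0.3, -3.1]
width: 0.0174
```

```bash
python3 - <<'E'
from plan import *
s=st();p=s['position']
plan([(.6426,-.127,.15,.6,.03)])
E
```

```text
t 19.55 p [ 0.6297 -0.1196  0.2634] q [-0.295  0.372  1.284 -0.002  1.502 -1.884] F [ 0.8 -0.3 -3.1] w 0.0174
[[-0.016, -1.0, -0.018], [0.003, -0.018, 1.0], [-1.0, 0.016, 0.003]]
--
[0.236, -0.03, -0.017] [0.001, 0.0, -0.003]
[0.236, -0.029, -0.016] [0.001, 0.0, -0.003]
[0.236, -0.028, -0.016] [0.001, 0.0, -0.003]
[0.236, -0.028, -0.016] [0.001, 0.0, -0.003]
```

Emit:
{"fn": "arm_command", "kwargs": {
  "series": [
    {"dp": [0.236, -0.03, -0.017], "angular": [0.002, 0, -0.003], "gripper": 8},
    {"dp": [0.236, -0.03, -0.017], "angular": [0.001, 0, -0.003], "gripper": 8},
    {"dp": [0.236, -0.03, -0.017], "angular": [0.001, 0, -0.003], "gripper": 8},
    {"dp": [0.15, -0.02, -0.01], "angular": [0, 0, -0.002], "gripper": 8},
    {"dp": [0, 0, 0], "angular": [0, 0, 0], "gripper": 8},
    {"dp": [0, 0, 0], "angular": [0, 0, 0], "gripper": 8},
    {"dp": [0, 0, 0], "angular": [0, 0, 0], "gripper": 8},
    {"dp": [0, 0, 0], "angular": [0, 0, 0], "gripper": 8}
  ]
}}

```text
clock: 20.55
position: [0.6452, -0.1226, 0.1626]
ee_rot: [-0.498, 0.506, -0.493, -0.502]
contact_force: [-0.3, -0.1, -3.4]
width: 0.0174
```

```bash
cat > foot.py <<'E'
from h import *
import sys
# foot of held mount: fit rect of points around expected foot-top height; carrier x/y edges from same view
def foot(f,yc,zf,show=True):
    W=np.load(f+'.npy');a=cv2.imread(f'pics/{f}.png');x,y,z=W[...,0],W[...,1],W[...,2]
    V=a.max(2)
    near=(x>.56)&(x<.72)&(abs(y-yc)<.09)
    m=near&(abs(z-zf)<.006)&(V<90)&(x<.69)&(abs(y-yc)<.055)
    p=W[m]; r=cv2.minAreaRect((p[:,:2]*1000).astype(np.float32));print('foot z',round(np.median(p[:,2]),4),'c',np.round(r[0],1),'sz',np.round(r[1],1),'ang',round(r[2],1))
    # carrier top
    t=near&(abs(z-.0403)<.004); P=W[t]
    lo=[];
    for b in np.arange(yc-.055,yc+.055,.004):
        q=P[(P[:,1]>=b)&(P[:,1]<b+.004),0]
        if len(q)>8: lo.append([b+.002,q.min()])
    lo=np.array(lo);c=np.polyfit(lo[:,0],lo[:,1],1);k=abs(np.polyval(c,lo[:,0])-lo[:,1])<.0015;c=np.polyfit(lo[k,0],lo[k,1],1)
    e=[]
    for b in np.arange(.585,.62,.004):
        q=P[(P[:,0]>=b)&(P[:,0]<b+.004),1]
        if len(q)>8: e.append([q.min(),q.max()])
    e=np.median(np.array(e),0)
    print('carrier x lo',round(np.polyval(c,yc),4),'-> xc',round(np.polyval(c,yc)+.0597,4),'slope',round(c[0],4),'y',np.round(e,4),'-> yc',round(e.mean(),4))
if __name__=='__main__': foot(sys.argv[1],float(sys.argv[2]),float(sys.argv[3]))
E
python3 m2.py w6; python3 foot.py w6 -.1245 .084
```

```text
t 20.55 p [ 0.6452 -0.1226  0.1626] q [-0.296  0.434  1.434  0.005  1.264 -1.886] F [-0.3 -0.1 -3.4] w 0.0174
[[0.01, -1.0, -0.018], [0.002, -0.017, 1.0], [-1.0, -0.01, 0.001]]
foot z 0.0869 c [ 605.2 -122.2] sz [ 0.9 69. ] ang 1.1Traceback (most recent call last):
  File "foot.py", line 23, in <module>
    if __name__=='__main__': foot(sys.argv[1],float(sys.argv[2]),float(sys.argv[3]))
                             ~~~~^^^^^^^^^^^^^^^^^^^^^^^^^^^^^^^^^^^^^^^^^^^^^^^^^^^
  File "foot.py", line 16, in foot
    lo=np.array(lo);c=np.polyfit(lo[:,0],lo[:,1],1);k=abs(np.polyval(c,lo[:,0])-lo[:,1])<.0015;c=np.polyfit(lo[k,0],lo[k,1],1)
                                                                                                 ~~~~~~~~~~^^^^^^^^^^^^^^^^^^^
    raise TypeError("expected non-empty vector for x")
TypeError: expected non-empty vector for x
```

View pics/w6.png

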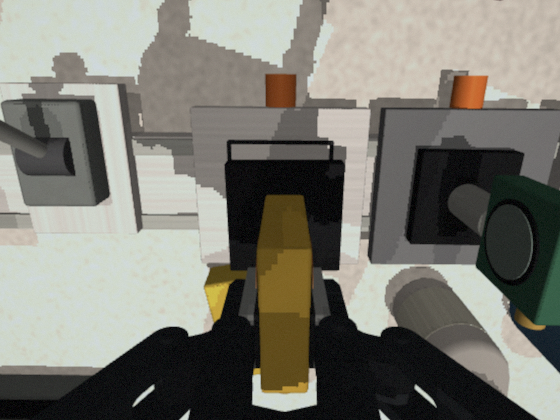

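The yellow mount hangs squarely over its outline; its foot spans columns 226 to 345 and the outline 228 to 333. I corrected the foot height and re-ran the fit.

```bash
python3 - <<'E'
s=open('foot.py').read()
i=s.index("    lo=np.array(lo);c=");j=s.index("    e=[]")
s=s[:i]+"    lo=np.array(lo);xl=np.median(lo[:,1]+.0104*(lo[:,0]-yc))\n"+s[j:]
i=s.index("    print('carrier");j=s.index("if __name__")
s=s[:i]+"    print('carrier xlo',round(xl,4),'-> xc',round(xl+.0597,4),'y',np.round(e,4),'-> yc',round(e.mean(),4))\n"+s[j:]
open('foot.py','w').write(s)
E
python3 foot.py w6 -.1245 .0935
```

```text
foot z 0.0941 c [ 639.8 -121.7] sz [70.1 69.6] ang 1.0
carrier xlo 0.578 -> xc 0.6377 y [-0.1873 -0.0346] -> yc -0.111
```

Emit:
{"fn": "arm_command", "kwargs": {
  "series": [
    {"dp": [0.08, 0.01, -0.012], "angular": [0.004, 0, 0], "gripper": 8},
    {"dp": [0.08, 0.01, -0.012], "angular": [0, 0, 0], "gripper": 8},
    {"dp": [0.08, 0, 0], "angular": [0, 0, 0], "gripper": 8},
    {"dp": [0.04, 0, 0], "angular": [0, 0, 0], "gripper": 8},
    {"dp": [0.02, 0, 0], "angular": [0, 0, 0], "gripper": 8},
    {"dp": [0, 0, 0], "angular": [0, 0, 0], "gripper": 8},
    {"dp": [0, 0, 0], "angular": [0, 0, 0], "gripper": 8},
    {"dp": [0, 0, 0], "angular": [0, 0, 0], "gripper": 8}
  ]
}}

```text
clock: 21.6
position: [0.6431, -0.1259, 0.1241]
ee_rot: [-0.5, 0.505, -0.494, -0.5]
contact_force: [-0.8, 0.1, -3.2]
width: 0.0176
```

```bash
python3 m2.py w7; python3 foot.py w7 -.1245 .056
```

```text
t 21.6 p [ 0.6431 -0.1259  0.1241] q [-0.302  0.46   1.491  0.005  1.181 -1.885] F [-0.8  0.1 -3.2] w 0.0176
[[0.01, -1.0, -0.01], [0.002, -0.01, 1.0], [-1.0, -0.01, 0.001]]
foot z 0.0556 c [ 637.5 -124.6] sz [70.  70.3] ang 0.8
carrier xlo 0.578 -> xc 0.6377 y [-0.1875 -0.0346] -> yc -0.1111
```

Emit:
{"fn": "arm_command", "kwargs": {
  "series": [
    {"dp": [0.025, 0, 0], "angular": [0, 0, 0], "gripper": 8},
    {"dp": [0, 0, 0], "angular": [0, 0, 0], "gripper": 8},
    {"dp": [0, 0, 0], "angular": [0, 0, 0], "gripper": 50},
    {"dp": [0, 0, 0], "angular": [0, 0, 0], "gripper": 50},
    {"dp": [0, 0, 0], "angular": [0, 0, 0], "gripper": 50},
    {"dp": [-0.2, 0, 0], "angular": [0, 0, 0], "gripper": 50},
    {"dp": [-0.3, 0, 0], "angular": [0, 0, 0], "gripper": 60},
    {"dp": [-0.3, 0, 0], "angular": [0, 0, 0], "gripper": 60}
  ]
}}

```text
clock: 22.65
position: [0.6415, -0.1259, 0.2184]
ee_rot: [-0.5, 0.504, -0.495, -0.501]
contact_force: [0.3, 0.0, -0.0]
width: 0.0601
```

Emit:
{"fn": "arm_command", "kwargs": {
  "series": [
    {"dp": [-0.2, 0, 0.15], "angular": [0, 0, 0], "gripper": 60},
    {"dp": [0, 0.01, 0.3], "angular": [0, 0, 0], "gripper": 60},
    {"dp": [0, 0.01, 0.3], "angular": [0, 0, 0], "gripper": 60},
    {"dp": [0, 0, 0.25], "angular": [0, 0, 0], "gripper": 60},
    {"dp": [0, 0, 0.05], "angular": [0, 0, 0], "gripper": 60},
    {"dp": [0, 0, 0], "angular": [0, 0, 0], "gripper": 60},
    {"dp": [0, 0, 0], "angular": [0, 0, 0], "gripper": 60},
    {"dp": [0, 0, 0], "angular": [0, 0, 0], "gripper": 60}
  ]
}}

```text
clock: 23.65
position: [0.6405, -0.0011, 0.2494]
ee_rot: [-0.503, 0.507, -0.494, -0.496]
contact_force: [0.6, 0.2, -0.7]
width: 0.0599
```

```bash
python3 m2.py w8; python3 - <<'E'
from m4 import *
boxes['greenmid']=(.58,.7,-.06,.07,.148,.162);boxes['gmfoot']=(.58,.7,-.06,.08,.048,.057)
rects('w8',['greenfoot','greenmid','gmfoot'])
from foot import foot
foot('w8',-.1245,.0525)
foot('w8',.0105,.0525)
from plan import *
plan([(.639,.006,.2,0.2,.03),(.639,.006,.121,0.2,.025)])
E
```

```text
t 23.65 p [ 0.6405 -0.0011  0.2494] q [-1.100e-01  3.560e-01  1.342e+00 -1.000e-03  1.424e+00 -1.687e+00] F [ 0.6  0.2 -0.7] w 0.0599
[[0.02, -1.0, -0.007], [-0.003, -0.007, 1.0], [-1.0, -0.02, -0.003]]
w8 greenfoot 2341 med z 0.0527 mean [ 0.6074 -0.097 ] c [ 607.2 -100.3] sz [42.5 54. ] ang 89.8
w8 greenmid 2236 med z 0.1556 mean [0.6366 0.0079] c [642.4   8.2] sz [67.3 17.6] ang 0.5
w8 gmfoot 3770 med z 0.0527 mean [0.6332 0.0068] c [638.6   8. ] sz [69.9 70.1] ang 0.2
foot z 0.0526 c [ 599.4 -113.9] sz [69.5 69.9] ang 0.5
carrier xlo 0.6374 -> xc 0.6971 y [-0.1872 -0.0349] -> yc -0.111
foot z 0.0526 c [638.6   8. ] sz [69.9 70.1] ang 0.2
carrier xlo 0.5769 -> xc 0.6366 y [-0.0795  0.1003] -> yc 0.0104
--
[0.206, 0.01, 0.03] [0.001, -0.001, 0.006]
[0.206, 0.008, 0.03] [0.001, -0.001, 0.006]
[0.165, 0.0, 0.0] [0.0, 0.0, 0.0]
[0.165, 0.0, 0.0] [0.0, 0.0, 0.0]
[0.165, 0.0, 0.0] [0.0, 0.0, 0.0]
[0.165, 0.0, 0.0] [0.0, 0.0, 0.0]
```

The yellow mount has been knocked: its foot now measures (0.599, -0.114), still upright on its carrier. I'll finish green first since I'm above it, then mend yellow.

Emit:
{"fn": "arm_command", "kwargs": {
  "series": [
    {"dp": [0.18, 0.008, 0.02], "angular": [0, 0, 0.006], "gripper": 60},
    {"dp": [0.18, 0.006, 0.02], "angular": [0, 0, 0.006], "gripper": 60},
    {"dp": [0.18, 0, 0.01], "angular": [0, 0, 0], "gripper": 60},
    {"dp": [0.18, 0, 0], "angular": [0, 0, 0], "gripper": 60},
    {"dp": [0.18, 0, 0], "angular": [0, 0, 0], "gripper": 60},
    {"dp": [0.14, 0, 0], "angular": [0, 0, 0], "gripper": 60},
    {"dp": [0, 0, 0], "angular": [0, 0, 0], "gripper": 60},
    {"dp": [0, 0, 0], "angular": [0, 0, 0], "gripper": 60}
  ]
}}

```text
clock: 24.7
position: [0.6343, 0.0048, 0.1083]
ee_rot: [0.494, -0.498, 0.503, 0.505]
contact_force: [-0.3, -0.5, -0.1]
width: 0.0604
```

Emit:
{"fn": "arm_command", "kwargs": {
  "series": [
    {"dp": [-0.06, 0, 0], "angular": [0, 0, 0], "gripper": 60},
    {"dp": [0, 0, 0], "angular": [0, 0, 0], "gripper": 8},
    {"dp": [0, 0, 0], "angular": [0, 0, 0], "gripper": 8},
    {"dp": [0, 0, 0], "angular": [0, 0, 0], "gripper": 8},
    {"dp": [0, 0, 0], "angular": [0, 0, 0], "gripper": 8},
    {"dp": [0, 0, 0], "angular": [0, 0, 0], "gripper": 8},
    {"dp": [0, 0, 0], "angular": [0, 0, 0], "gripper": 8},
    {"dp": [0, 0, 0], "angular": [0, 0, 0], "gripper": 8}
  ]
}}

```text
clock: 25.7
position: [0.6355, 0.0049, 0.1178]
ee_rot: [0.495, -0.499, 0.502, 0.504]
contact_force: [-0.8, 0.8, -0.7]
width: 0.0173
```

Emit:
{"fn": "arm_command", "kwargs": {
  "series": [
    {"dp": [-0.1, 0, 0], "angular": [0, 0, 0], "gripper": 8},
    {"dp": [-0.15, 0, 0], "angular": [0, 0, 0], "gripper": 8},
    {"dp": [-0.05, 0, 0.2], "angular": [0, 0, 0], "gripper": 8},
    {"dp": [0, 0, 0.3], "angular": [0, 0, 0], "gripper": 8},
    {"dp": [0, 0, 0.3], "angular": [0, 0, 0], "gripper": 8},
    {"dp": [0, 0, 0.2], "angular": [0, 0, 0], "gripper": 8},
    {"dp": [0, 0, 0], "angular": [0, 0, 0], "gripper": 8},
    {"dp": [0, 0, 0], "angular": [0, 0, 0], "gripper": 8}
  ]
}}

```text
clock: 26.7
position: [0.6317, 0.1332, 0.1532]
ee_rot: [0.494, -0.496, 0.503, 0.507]
contact_force: [-0.0, 0.9, -4.3]
width: 0.0173
```

```bash
python3 m2.py w9; python3 foot.py w9 .1455 .086
```

```text
t 26.7 p [0.6317 0.1332 0.1532] q [ 0.099  0.439  1.449  0.003  1.273 -1.479] F [-0.   0.9 -4.3] w 0.0173
[[-0.02, -1.0, -0.006], [0.0, -0.006, 1.0], [-1.0, 0.02, 0.001]]
foot z 0.0882 c [632.6 134.8] sz [67.4 69.7] ang 0.1
carrier xlo 0.5752 -> xc 0.6349 y [0.0556 0.2072] -> yc 0.1314
```

Emit:
{"fn": "arm_command", "kwargs": {
  "series": [
    {"dp": [0.02, -0.005, 0.04], "angular": [-0.005, 0, 0], "gripper": 8},
    {"dp": [0.07, -0.005, 0.04], "angular": [0, 0, 0.003], "gripper": 8},
    {"dp": [0.07, 0, 0.01], "angular": [0, 0, 0], "gripper": 8},
    {"dp": [0.07, 0, 0], "angular": [0, 0, 0], "gripper": 8},
    {"dp": [0.03, 0, 0], "angular": [0, 0, 0], "gripper": 8},
    {"dp": [0, 0, 0], "angular": [0, 0, 0], "gripper": 8},
    {"dp": [0, 0, 0], "angular": [0, 0, 0], "gripper": 8},
    {"dp": [0, 0, 0], "angular": [0, 0, 0], "gripper": 8}
  ]
}}

```text
clock: 27.75
position: [0.6321, 0.1423, 0.1191]
ee_rot: [0.491, -0.496, 0.504, 0.509]
contact_force: [0.6, 0.0, -3.9]
width: 0.0172
```

```bash
python3 m2.py w10; python3 foot.py w10 .1455 .054
```

```text
t 27.75 p [0.6321 0.1423 0.1191] q [ 0.112  0.472  1.485  0.004  1.212 -1.47 ] F [ 0.6  0.  -3.9] w 0.0172
[[-0.026, -1.0, -0.01], [0.0, -0.01, 1.0], [-1.0, 0.026, 0.001]]
foot z 0.0542 c [632.6 144.1] sz [67.5 70.6] ang 0.3
carrier xlo 0.5753 -> xc 0.635 y [0.0556 0.2073] -> yc 0.1314
```

Emit:
{"fn": "arm_command", "kwargs": {
  "series": [
    {"dp": [0, -0.009, 0.012], "angular": [-0.003, 0, -0.009], "gripper": 8},
    {"dp": [0.02, 0, 0], "angular": [0, 0, 0], "gripper": 8},
    {"dp": [0, 0, 0], "angular": [0, 0, 0], "gripper": 8},
    {"dp": [0, 0, 0], "angular": [0, 0, 0], "gripper": 50},
    {"dp": [0, 0, 0], "angular": [0, 0, 0], "gripper": 50},
    {"dp": [0, 0, 0], "angular": [0, 0, 0], "gripper": 50},
    {"dp": [-0.2, 0, 0], "angular": [0, 0, 0], "gripper": 50},
    {"dp": [-0.3, 0, 0], "angular": [0, 0, 0], "gripper": 60}
  ]
}}

```text
clock: 28.8
position: [0.6336, 0.1438, 0.1775]
ee_rot: [0.493, -0.501, 0.499, 0.507]
contact_force: [0.3, 0.3, 0.0]
width: 0.0604
```

Emit:
{"fn": "arm_command", "kwargs": {
  "series": [
    {"dp": [-0.3, 0, -0.1], "angular": [0, 0, 0], "gripper": 60},
    {"dp": [-0.3, 0, -0.25], "angular": [0, 0, 0], "gripper": 60},
    {"dp": [0, 0, -0.4], "angular": [0, 0, 0], "gripper": 60},
    {"dp": [0, 0, -0.4], "angular": [0, 0, 0], "gripper": 60},
    {"dp": [0, 0.08, -0.4], "angular": [0, 0, 0], "gripper": 60},
    {"dp": [0, 0.15, -0.4], "angular": [0, 0, 0], "gripper": 60},
    {"dp": [0, 0.1, -0.25], "angular": [0, 0, 0], "gripper": 60},
    {"dp": [0, 0, 0], "angular": [0, 0, 0], "gripper": 60}
  ]
}}

```text
clock: 29.8
position: [0.6019, -0.1286, 0.2571]
ee_rot: [-0.496, 0.505, -0.496, -0.504]
contact_force: [0.4, 0.3, -0.2]
width: 0.0597
```

```bash
python3 m2.py w11; python3 - <<'E'
from foot import foot
foot('w11',.1455,.0525)
foot('w11',-.1245,.0525)
from plan import *
plan([(.605,-.116,.117,.5,.024)])
E
```

```text
t 29.8 p [ 0.6019 -0.1286  0.2571] q [-0.323  0.325  1.37  -0.     1.446 -1.911] F [ 0.4  0.3 -0.2] w 0.0597
[[0.001, -1.0, -0.018], [-0.001, -0.018, 1.0], [-1.0, -0.001, -0.001]]
foot z 0.0525 c [636.9 131.8] sz [71.3 44.3] ang 2.3
carrier xlo 0.5748 -> xc 0.6345 y [0.0556 0.1423] -> yc 0.099
foot z 0.0526 c [ 598.9 -114.5] sz [69.6 69.8] ang 89.9
carrier xlo 0.5777 -> xc 0.6374 y [-0.187  -0.0346] -> yc -0.1108
--
[0.195, -0.004, 0.016] [0.001, -0.0, 0.0]
[0.195, -0.004, 0.016] [0.001, -0.0, 0.0]
[0.195, -0.004, 0.016] [0.001, -0.0, 0.0]
[0.195, -0.004, 0.016] [0.001, -0.0, 0.0]
[0.195, -0.004, 0.016] [0.001, -0.0, 0.0]
[0.195, -0.004, 0.016] [0.001, -0.0, 0.0]
```

View pics/w11.png

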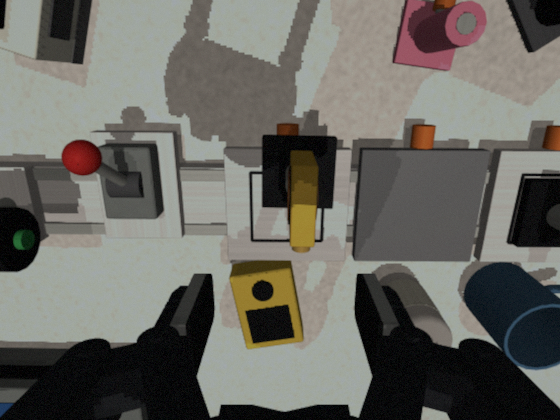

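The yellow foot, at (300,172), stands off its outline towards the robot. It is upright and the lever is still shut, so I regrasp it.

Emit:
{"fn": "arm_command", "kwargs": {
  "series": [
    {"dp": [0.15, 0, 0.03], "angular": [0.008, 0, 0], "gripper": 60},
    {"dp": [0.19, 0, 0.03], "angular": [0, 0, 0], "gripper": 60},
    {"dp": [0.19, 0, 0.02], "angular": [0, 0, 0], "gripper": 60},
    {"dp": [0.19, 0, 0.01], "angular": [0, 0, 0], "gripper": 60},
    {"dp": [0.19, 0, 0], "angular": [0, 0, 0], "gripper": 60},
    {"dp": [0.14, 0, 0], "angular": [0, 0, 0], "gripper": 60},
    {"dp": [0.03, 0, 0], "angular": [0, 0, 0], "gripper": 60},
    {"dp": [0, 0, 0], "angular": [0, 0, 0], "gripper": 60}
  ]
}}

```text
clock: 30.85
position: [0.6081, -0.1049, 0.1257]
ee_rot: [-0.499, 0.505, -0.493, -0.503]
contact_force: [0.3, -0.2, -0.1]
width: 0.0602
```

Emit:
{"fn": "arm_command", "kwargs": {
  "series": [
    {"dp": [0.05, 0.02, -0.08], "angular": [0.005, 0, 0], "gripper": 60},
    {"dp": [0, 0, 0], "angular": [0, 0, 0], "gripper": 60},
    {"dp": [0, 0, 0], "angular": [0, 0, 0], "gripper": 8},
    {"dp": [0, 0, 0], "angular": [0, 0, 0], "gripper": 8},
    {"dp": [0, 0, 0], "angular": [0, 0, 0], "gripper": 8},
    {"dp": [0, 0, 0], "angular": [0, 0, 0], "gripper": 8},
    {"dp": [0, 0, 0], "angular": [0, 0, 0], "gripper": 8},
    {"dp": [0, 0, 0], "angular": [0, 0, 0], "gripper": 8}
  ]
}}

```text
clock: 31.85
position: [0.6073, -0.1155, 0.1218]
ee_rot: [-0.502, 0.504, -0.494, -0.499]
contact_force: [0.3, 0.9, 0.6]
width: 0.0175
```

Emit:
{"fn": "arm_command", "kwargs": {
  "series": [
    {"dp": [-0.1, 0, 0], "angular": [0, 0, 0], "gripper": 8},
    {"dp": [-0.15, 0, 0], "angular": [0, 0, 0], "gripper": 8},
    {"dp": [0, -0.15, -0.02], "angular": [0, 0, 0], "gripper": 8},
    {"dp": [0, -0.14, -0.02], "angular": [0, 0, 0], "gripper": 8},
    {"dp": [0, 0, 0], "angular": [0, 0, 0], "gripper": 8},
    {"dp": [0, 0, 0], "angular": [0, 0, 0], "gripper": 8},
    {"dp": [0, 0, 0], "angular": [0, 0, 0], "gripper": 8},
    {"dp": [0, 0, 0], "angular": [0, 0, 0], "gripper": 8}
  ]
}}

```text
clock: 32.85
position: [0.6379, -0.119, 0.1527]
ee_rot: [0.501, -0.502, 0.496, 0.502]
contact_force: [0.3, -0.2, -3.1]
width: 0.0173
```

```bash
python3 m2.py w12; python3 foot.py w12 -.1245 .083
```

```text
t 32.85 p [ 0.6379 -0.119   0.1527] q [-0.295  0.433  1.462  0.007  1.244 -1.876] F [ 0.3 -0.2 -3.1] w 0.0173
[[0.004, -1.0, -0.008], [0.006, -0.008, 1.0], [-1.0, -0.004, 0.006]]
foot z 0.0837 c [ 629.3 -117.6] sz [70.4 70.4] ang 0.5
carrier xlo 0.5779 -> xc 0.6376 y [-0.1873 -0.0347] -> yc -0.111
```

Emit:
{"fn": "arm_command", "kwargs": {
  "series": [
    {"dp": [0.02, -0.035, -0.03], "angular": [0, 0, 0], "gripper": 8},
    {"dp": [0.07, -0.03, -0.025], "angular": [0, 0, 0], "gripper": 8},
    {"dp": [0.07, 0, 0], "angular": [0, 0, 0], "gripper": 8},
    {"dp": [0.05, 0, 0], "angular": [0, 0, 0], "gripper": 8},
    {"dp": [0.02, 0, 0], "angular": [0, 0, 0], "gripper": 8},
    {"dp": [0, 0, 0], "angular": [0, 0, 0], "gripper": 8},
    {"dp": [0, 0, 0], "angular": [0, 0, 0], "gripper": 8},
    {"dp": [0, 0, 0], "angular": [0, 0, 0], "gripper": 8}
  ]
}}

```text
clock: 33.9
position: [0.646, -0.1258, 0.1226]
ee_rot: [0.501, -0.501, 0.496, 0.503]
contact_force: [0.0, 0.5, -3.8]
width: 0.0171
```

```bash
python3 m2.py w13; python3 foot.py w13 -.1245 .054
```

```text
t 33.9 p [ 0.646  -0.1258  0.1226] q [-0.302  0.469  1.48   0.007  1.192 -1.883] F [ 0.   0.5 -3.8] w 0.0171
[[0.003, -1.0, -0.007], [0.006, -0.007, 1.0], [-1.0, -0.004, 0.006]]
foot z 0.0537 c [ 637.5 -124.5] sz [70.3 70.2] ang 0.3
carrier xlo 0.578 -> xc 0.6377 y [-0.1875 -0.0346] -> yc -0.111
```

Emit:
{"fn": "arm_command", "kwargs": {
  "series": [
    {"dp": [0.015, 0, 0], "angular": [0, 0, 0], "gripper": 8},
    {"dp": [0, 0, 0], "angular": [0, 0, 0], "gripper": 8},
    {"dp": [0, 0, 0], "angular": [0, 0, 0], "gripper": 50},
    {"dp": [0, 0, 0], "angular": [0, 0, 0], "gripper": 50},
    {"dp": [0, 0, 0], "angular": [0, 0, 0], "gripper": 50},
    {"dp": [-0.2, 0, 0], "angular": [0, 0, 0], "gripper": 50},
    {"dp": [-0.4, 0, 0], "angular": [0, 0, 0], "gripper": 60},
    {"dp": [-0.4, 0, 0], "angular": [0, 0, 0], "gripper": 60}
  ]
}}

```text
clock: 34.95
position: [0.6444, -0.1261, 0.2413]
ee_rot: [0.5, -0.499, 0.497, 0.504]
contact_force: [0.7, -0.2, 0.9]
width: 0.0596
```

```bash
python3 - <<'E'
from plan import *
st()
plan([(.4454,-.3525,.27,-17,.05)])
E
```

```text
t 34.95 p [ 0.6444 -0.1261  0.2413] q [-0.303  0.397  1.297  0.007  1.452 -1.882] F [ 0.7 -0.2  0.9] w 0.0596
[[-0.002, -1.0, -0.007], [0.008, -0.007, 1.0], [-1.0, 0.002, 0.008]]
--
[-0.036, 0.239, -0.267] [0.028, 0.001, -0.0]
[-0.036, 0.227, -0.278] [0.028, 0.001, -0.0]
[-0.035, 0.215, -0.287] [0.028, 0.001, -0.0]
[-0.035, 0.202, -0.296] [0.028, 0.001, -0.0]
[-0.035, 0.189, -0.305] [0.028, 0.001, -0.0]
[-0.035, 0.176, -0.313] [0.028, 0.001, -0.0]
[-0.034, 0.162, -0.32] [0.028, 0.001, -0.0]
```

Emit:
{"fn": "arm_command", "kwargs": {
  "series": [
    {"dp": [-0.06, 0.239, -0.267], "angular": [0.028, 0, 0], "gripper": 60},
    {"dp": [-0.06, 0.227, -0.278], "angular": [0.028, 0, 0], "gripper": 60},
    {"dp": [-0.05, 0.215, -0.287], "angular": [0.028, 0, 0], "gripper": 60},
    {"dp": [-0.04, 0.2, -0.296], "angular": [0.028, 0, 0], "gripper": 60},
    {"dp": [-0.03, 0.19, -0.305], "angular": [0.028, 0, 0], "gripper": 60},
    {"dp": [0, 0.176, -0.313], "angular": [0.028, 0, 0], "gripper": 60},
    {"dp": [0, 0.12, -0.23], "angular": [0.02, 0, 0], "gripper": 60},
    {"dp": [0, 0, 0], "angular": [0, 0, 0], "gripper": 60}
  ]
}}

```text
clock: 35.95
position: [0.45, -0.35, 0.276]
ee_rot: [0.572, -0.424, 0.564, 0.418]
contact_force: [0.0, -0.0, -0.1]
width: 0.0601
```

```bash
python3 m2.py w14; python3 - <<'E'
from m4 import *
boxes['rib']=(.36,.54,-.45,-.25,.102,.113)
rects('w14',['rib','head'])
from plan import *
plan([(.4454,-.3525,.10,-17,.024)])
E
```

```text
t 35.95 p [ 0.45  -0.35   0.276] q [-0.789  0.241  1.443  0.009  1.448 -2.065] F [ 0.  -0.  -0.1] w 0.0601
[[0.013, -0.957, 0.291], [-0.0, 0.291, 0.957], [-1.0, -0.013, 0.004]]
w14 rib 1802 med z 0.1075 mean [ 0.4437 -0.3497] c [ 445.  -349.9] sz [19.7 69.7] ang 72.7
w14 head 5811 med z 0.0756 mean [ 0.4402 -0.3489] c [ 442.3 -360. ] sz [ 90.9 100.1] ang 73.0
--
[0.183, 0.007, -0.006] [0.0, 0.0, 0.001]
[0.183, 0.006, -0.006] [0.0, 0.0, 0.001]
[0.183, 0.006, -0.006] [0.0, 0.0, 0.001]
[0.183, 0.006, -0.005] [0.0, 0.0, 0.001]
[0.183, 0.006, -0.005] [0.0, 0.0, 0.001]
[0.183, 0.005, -0.005] [0.0, 0.0, 0.001]
[0.183, 0.005, -0.005] [0.0, 0.0, 0.001]
[0.183, 0.005, -0.005] [0.0, 0.0, 0.001]
```

View pics/w14.png

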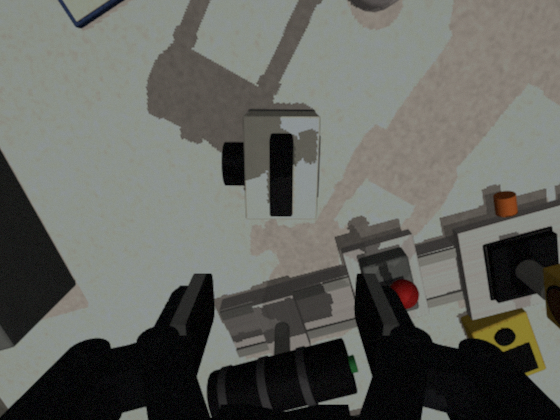

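The head is squarely below the jaws, with the rib at (282,175), the lens to the left at (233,163) pointing towards the laser, and the lever ball still shut at (403,295).

Emit:
{"fn": "arm_command", "kwargs": {
  "series": [
    {"dp": [0.2, 0.01, 0], "angular": [0, 0, 0.002], "gripper": 60},
    {"dp": [0.25, 0.01, -0.005], "angular": [0, 0, 0.002], "gripper": 60},
    {"dp": [0.25, 0.01, -0.005], "angular": [0, 0, 0], "gripper": 60},
    {"dp": [0.25, 0, -0.005], "angular": [0, 0, 0], "gripper": 60},
    {"dp": [0.25, 0, 0], "angular": [0, 0, 0], "gripper": 60},
    {"dp": [0.2, 0, 0], "angular": [0, 0, 0], "gripper": 60},
    {"dp": [0.08, 0, 0], "angular": [0, 0, 0], "gripper": 60},
    {"dp": [0, 0, 0], "angular": [0, 0, 0], "gripper": 60}
  ]
}}

```text
clock: 37.0
position: [0.4577, -0.3431, 0.0954]
ee_rot: [0.571, -0.427, 0.56, 0.422]
contact_force: [0.1, 0.6, 0.0]
width: 0.06
```

Emit:
{"fn": "arm_command", "kwargs": {
  "series": [
    {"dp": [0.0, 0.07, -0.09], "angular": [0, 0, 0], "gripper": 60},
    {"dp": [0.06, 0, 0], "angular": [0, 0, 0], "gripper": 60},
    {"dp": [0.04, 0, 0], "angular": [0, 0, 0], "gripper": 60},
    {"dp": [0, 0, 0], "angular": [0, 0, 0], "gripper": 60},
    {"dp": [0, 0, 0], "angular": [0, 0, 0], "gripper": 60},
    {"dp": [0, 0, 0], "angular": [0, 0, 0], "gripper": 60},
    {"dp": [0, 0, 0], "angular": [0, 0, 0], "gripper": 60},
    {"dp": [0, 0, 0], "angular": [0, 0, 0], "gripper": 60}
  ]
}}

```text
clock: 38.0
position: [0.4477, -0.3531, 0.0856]
ee_rot: [0.571, -0.429, 0.56, 0.42]
contact_force: [0.9, 0.3, 0.5]
width: 0.0601
```

Good. Down another 3 mm, then grip and lift.

Emit:
{"fn": "arm_command", "kwargs": {
  "series": [
    {"dp": [0.025, 0, 0], "angular": [0, 0, 0], "gripper": 60},
    {"dp": [0, 0, 0], "angular": [0, 0, 0], "gripper": 8},
    {"dp": [0, 0, 0], "angular": [0, 0, 0], "gripper": 8},
    {"dp": [0, 0, 0], "angular": [0, 0, 0], "gripper": 8},
    {"dp": [0, 0, 0], "angular": [0, 0, 0], "gripper": 8},
    {"dp": [0, 0, 0], "angular": [0, 0, 0], "gripper": 8},
    {"dp": [0, 0, 0], "angular": [0, 0, 0], "gripper": 8},
    {"dp": [0, 0, 0], "angular": [0, 0, 0], "gripper": 8}
  ],
  "grip_force": 70
}}

```text
clock: 39.0
position: [0.4478, -0.3529, 0.0825]
ee_rot: [0.571, -0.429, 0.56, 0.42]
contact_force: [0.9, 0.9, -0.0]
width: 0.0188
```

```bash
python3 - <<'E'
from plan import *
s=st();p=s['position']
plan([(p[0],p[1],.28,-17,.05),(.43,-.1,.30,.6,.055),(.43,.2,.30,.6,.055),(.633,.293,.26,.6,.05)])
E
```

```text
t 39.0 p [ 0.4478 -0.3529  0.0825] q [-0.798  0.382  1.748  0.016  0.997 -2.095] F [ 0.9  0.9 -0. ] w 0.0188
[[0.02, -0.96, 0.279], [-0.002, 0.279, 0.96], [-1.0, -0.02, 0.004]]
--
[-0.411, -0.008, 0.002] [0.002, 0.001, 0.003]
[-0.411, -0.006, 0.001] [0.002, 0.001, 0.003]
[-0.412, -0.004, 0.001] [0.002, 0.001, 0.003]
[-0.412, -0.002, 0.0] [0.002, 0.001, 0.003]
[-0.033, 0.152, 0.394] [-0.039, 0.0, 0.0]
[-0.033, 0.127, 0.403] [-0.039, 0.0, 0.0]
[-0.033, 0.102, 0.41] [-0.039, 0.0, 0.0]
[-0.033, 0.077, 0.415] [-0.039, 0.0, 0.0]
--
[-0.033, 0.051, 0.419] [-0.039, 0.0, 0.0]
[0.0, -0.004, 0.417] [0.0, 0.0, 0.0]
[0.0, -0.004, 0.417] [0.0, 0.0, 0.0]
[0.0, -0.004, 0.417] [0.0, 0.0, 0.0]
[0.0, -0.004, 0.417] [0.0, 0.0, 0.0]
[0.0, -0.004, 0.417] [0.0, 0.0, 0.0]
[0.0, -0.004, 0.417] [0.0, 0.0, 0.0]
[0.067, -0.34, 0.151] [0.0, 0.0, 0.0]
--
[0.067, -0.34, 0.151] [0.0, 0.0, 0.0]
[0.067, -0.34, 0.151] [0.0, 0.0, 0.0]
[0.067, -0.34, 0.151] [0.0, 0.0, 0.0]
[0.067, -0.34, 0.151] [0.0, 0.0, 0.0]
```

Emit:
{"fn": "arm_command", "kwargs": {
  "series": [
    {"dp": [-0.2, 0, 0], "angular": [0, 0, 0], "gripper": 8},
    {"dp": [-0.4, 0, 0], "angular": [0, 0, 0], "gripper": 8},
    {"dp": [-0.42, 0, 0], "angular": [0, 0, 0], "gripper": 8},
    {"dp": [-0.4, 0, 0], "angular": [0, 0, 0], "gripper": 8},
    {"dp": [-0.2, 0.1, 0.25], "angular": [-0.037, 0, 0], "gripper": 8},
    {"dp": [-0.03, 0.127, 0.4], "angular": [-0.037, 0, 0], "gripper": 8},
    {"dp": [-0.03, 0.102, 0.41], "angular": [-0.037, 0, 0], "gripper": 8},
    {"dp": [0, 0.077, 0.415], "angular": [-0.037, 0, 0], "gripper": 8}
  ]
}}

```text
clock: 40.0
position: [0.4261, -0.1664, 0.2831]
ee_rot: [0.517, -0.488, 0.508, 0.487]
contact_force: [1.1, 0.2, -4.3]
width: 0.0185
```

Emit:
{"fn": "arm_command", "kwargs": {
  "series": [
    {"dp": [0, 0.05, 0.42], "angular": [-0.037, 0, 0], "gripper": 8},
    {"dp": [0, 0, 0.42], "angular": [0, 0, 0], "gripper": 8},
    {"dp": [0, 0, 0.42], "angular": [0, 0, 0], "gripper": 8},
    {"dp": [0, 0, 0.42], "angular": [0, 0, 0], "gripper": 8},
    {"dp": [0, 0, 0.42], "angular": [0, 0, 0], "gripper": 8},
    {"dp": [0, 0, 0.42], "angular": [0, 0, 0], "gripper": 8},
    {"dp": [0, -0.1, 0.35], "angular": [0, 0, 0], "gripper": 8},
    {"dp": [0, -0.2, 0.2], "angular": [0, 0, 0], "gripper": 8}
  ]
}}

```text
clock: 41.0
position: [0.4477, 0.2159, 0.2806]
ee_rot: [0.499, -0.501, 0.495, 0.505]
contact_force: [1.2, -0.5, -4.4]
width: 0.0188
```

```bash
python3 - <<'E'
from plan import *
s=st()
plan([(.633,.293,.23,.6,.05)])
E
```

```text
t 41.0 p [0.4477 0.2159 0.2806] q [ 0.303  0.13   1.575  0.009  1.434 -1.281] F [ 1.2 -0.5 -4.4] w 0.0188
[[-0.0, -1.0, -0.011], [0.009, -0.011, 1.0], [-1.0, 0.0, 0.009]]
--
[0.085, -0.31, 0.124] [0.0, 0.001, -0.0]
[0.085, -0.31, 0.124] [0.0, 0.001, -0.0]
[0.085, -0.31, 0.125] [0.0, 0.001, -0.0]
[0.085, -0.31, 0.125] [0.0, 0.001, -0.0]
[0.085, -0.31, 0.125] [0.0, 0.001, -0.0]
```

Emit:
{"fn": "arm_command", "kwargs": {
  "series": [
    {"dp": [0, -0.31, 0.13], "angular": [0, 0, -0.006], "gripper": 8},
    {"dp": [0, -0.31, 0.13], "angular": [0, 0, -0.006], "gripper": 8},
    {"dp": [0.05, -0.31, 0.13], "angular": [0, 0, 0], "gripper": 8},
    {"dp": [0.05, -0.31, 0.13], "angular": [0, 0, 0], "gripper": 8},
    {"dp": [0.1, -0.25, 0.1], "angular": [0, 0, 0], "gripper": 8},
    {"dp": [0.2, -0.05, 0.01], "angular": [0, 0, 0], "gripper": 8},
    {"dp": [0.1, 0, 0], "angular": [0, 0, 0], "gripper": 8},
    {"dp": [0, 0, 0], "angular": [0, 0, 0], "gripper": 8}
  ]
}}

```text
clock: 42.0
position: [0.6344, 0.2983, 0.2097]
ee_rot: [0.498, -0.503, 0.495, 0.504]
contact_force: [0.6, 0.1, -3.5]
width: 0.0187
```

```bash
python3 - <<'E'
from plan import *
s=st()
plan([(.6365,.2932,.165,.6,.03)])
E
```

```text
t 42.0 p [0.6344 0.2983 0.2097] q [ 0.339  0.477  1.243  0.002  1.419 -1.247] F [ 0.6  0.1 -3.5] w 0.0187
[[0.002, -1.0, -0.015], [0.003, -0.015, 1.0], [-1.0, -0.002, 0.003]]
--
[0.186, -0.008, -0.022] [0.001, 0.001, 0.001]
[0.186, -0.008, -0.022] [0.001, 0.001, 0.001]
```

Emit:
{"fn": "arm_command", "kwargs": {
  "series": [
    {"dp": [0.1, -0.008, -0.02], "angular": [0.002, 0, -0.006], "gripper": 8},
    {"dp": [0.15, -0.008, -0.02], "angular": [0.001, 0, -0.006], "gripper": 8},
    {"dp": [0.13, 0, 0], "angular": [0, 0, 0], "gripper": 8},
    {"dp": [0.06, 0, 0], "angular": [0, 0, 0], "gripper": 8},
    {"dp": [0, 0, 0], "angular": [0, 0, 0], "gripper": 8},
    {"dp": [0, 0, 0], "angular": [0, 0, 0], "gripper": 8},
    {"dp": [0, 0, 0], "angular": [0, 0, 0], "gripper": 8},
    {"dp": [0, 0, 0], "angular": [0, 0, 0], "gripper": 8}
  ]
}}

```text
clock: 43.0
position: [0.6376, 0.2942, 0.1617]
ee_rot: [-0.506, 0.508, -0.488, -0.497]
contact_force: [-0.5, 0.5, -2.8]
width: 0.0187
```

```bash
python3 m2.py w15; python3 - <<'E'
from h import *
W=np.load('w15.npy');x,y,z=W[...,0],W[...,1],W[...,2]
tz=get_state()['position'][2]-.0825+.0755
p=W[(abs(z-tz)<.006)&(x>.57)&(x<.69)&(abs(y-.295)<.06)]
r=cv2.minAreaRect((p[:,:2]*1000).astype(np.float32));print('head top',tz,np.median(p[:,2]),r,len(p))
for a in np.percentile(p[:,:2],[.5,99.5],axis=0): print(a)
t=W[(abs(z-.0403)<.004)&(x>.56)&(x<.70)&(abs(y-.295)<.07)]
print('base',len(t),np.percentile(t[:,:2],[.5,99.5],axis=0))
E
```

```text
t 43.0 p [0.6376 0.2942 0.1617] q [ 0.335  0.49   1.339 -0.003  1.282 -1.245] F [-0.5  0.5 -2.8] w 0.0187
[[0.029, -1.0, -0.011], [0.007, -0.01, 1.0], [-1.0, -0.029, 0.006]]
head top 0.15472878891212716 0.15471392303668302 ((633.890625, 284.6889953613281), (91.55352783203125, 98.87450408935547), 89.96737670898438) 16157
[0.58475718 0.24177982]
[0.65680247 0.32978621]
base 4085 [[0.57349375 0.24527048]
 [0.59951258 0.34414342]]
```

View pics/w15.png

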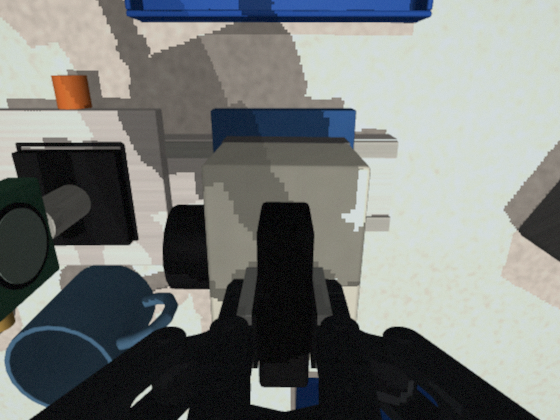

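The head is gripped straight over the base: the body spans columns 207 to 367, the base 212 to 355, and the lens faces left towards the mounts. I lower it onto the pegs.

Emit:
{"fn": "arm_command", "kwargs": {
  "series": [
    {"dp": [0.05, 0.008, -0.004], "angular": [0, 0, 0.004], "gripper": 8},
    {"dp": [0.06, 0, 0], "angular": [0, 0, 0], "gripper": 8},
    {"dp": [0.06, 0, 0], "angular": [0, 0, 0], "gripper": 8},
    {"dp": [0.05, 0, 0], "angular": [0, 0, 0], "gripper": 8},
    {"dp": [0.03, 0, 0], "angular": [0, 0, 0], "gripper": 8},
    {"dp": [0, 0, 0], "angular": [0, 0, 0], "gripper": 8},
    {"dp": [0, 0, 0], "angular": [0, 0, 0], "gripper": 8},
    {"dp": [0, 0, 0], "angular": [0, 0, 0], "gripper": 8}
  ]
}}

```text
clock: 44.05
position: [0.6373, 0.2938, 0.129]
ee_rot: [-0.504, 0.506, -0.49, -0.499]
contact_force: [-0.0, -0.2, -3.9]
width: 0.0186
```

Emit:
{"fn": "arm_command", "kwargs": {
  "series": [
    {"dp": [0.03, 0, 0], "angular": [0, 0, 0], "gripper": 8},
    {"dp": [0.03, 0, 0], "angular": [0, 0, 0], "gripper": 8},
    {"dp": [0.015, 0, 0], "angular": [0, 0, 0], "gripper": 8},
    {"dp": [0, 0, 0], "angular": [0, 0, 0], "gripper": 8},
    {"dp": [0, 0, 0], "angular": [0, 0, 0], "gripper": 8},
    {"dp": [0, 0, 0], "angular": [0, 0, 0], "gripper": 8},
    {"dp": [0, 0, 0], "angular": [0, 0, 0], "gripper": 8},
    {"dp": [0, 0, 0], "angular": [0, 0, 0], "gripper": 8}
  ]
}}

```text
clock: 45.05
position: [0.6383, 0.2943, 0.1227]
ee_rot: [-0.505, 0.507, -0.489, -0.498]
contact_force: [-0.6, 1.5, -0.7]
width: 0.0183
```

Emit:
{"fn": "arm_command", "kwargs": {
  "series": [
    {"dp": [0, 0, 0], "angular": [0, 0, 0], "gripper": 50},
    {"dp": [0, 0, 0], "angular": [0, 0, 0], "gripper": 50},
    {"dp": [0, 0, 0], "angular": [0, 0, 0], "gripper": 50},
    {"dp": [-0.2, 0, 0], "angular": [0, 0, 0], "gripper": 50},
    {"dp": [-0.4, 0, 0], "angular": [0, 0, 0], "gripper": 50},
    {"dp": [-0.4, 0, 0], "angular": [0, 0, 0], "gripper": 50},
    {"dp": [-0.3, 0.15, -0.1], "angular": [0, 0, 0], "gripper": 55},
    {"dp": [-0.1, 0.3, -0.25], "angular": [0, 0, 0], "gripper": 55}
  ]
}}

```text
clock: 46.05
position: [0.5824, 0.2513, 0.2926]
ee_rot: [-0.506, 0.508, -0.488, -0.498]
contact_force: [-0.3, 0.2, -0.1]
width: 0.0547
```

Emit:
{"fn": "arm_command", "kwargs": {
  "series": [
    {"dp": [0, 0.3, -0.28], "angular": [0, 0, 0], "gripper": 55},
    {"dp": [0, 0.3, -0.28], "angular": [0, 0, 0], "gripper": 55},
    {"dp": [0, 0.3, -0.28], "angular": [0, 0, 0], "gripper": 55},
    {"dp": [0, 0.15, -0.15], "angular": [0, 0, 0], "gripper": 55},
    {"dp": [0, 0, 0], "angular": [0, 0, 0], "gripper": 55},
    {"dp": [0, 0, 0], "angular": [0, 0, 0], "gripper": 55},
    {"dp": [0, 0, 0], "angular": [0, 0, 0], "gripper": 55},
    {"dp": [0, 0, 0], "angular": [0, 0, 0], "gripper": 55}
  ]
}}

```text
clock: 47.05
position: [0.4552, 0.1282, 0.2919]
ee_rot: [-0.509, 0.51, -0.485, -0.496]
contact_force: [0.3, 0.1, 0.0]
width: 0.0547
```

```bash
python3 m2.py w16; python3 - <<'E'
from m4 import *
rects('w16',['holder','holderfoot'])
W=np.load('w16.npy');x,y,z=W[...,0],W[...,1],W[...,2]
p=W[(x>.57)&(x<.7)&(y>.22)&(y<.36)&(z>.105)&(z<.16)];print('headtop z',len(p),np.percentile(p[:,2],[5,50,95]) if len(p) else '')
from plan import *
plan([(.4463,.117,.12,.6,.04)])
E
```

```text
t 47.05 p [0.4552 0.1282 0.2919] q [ 0.123  0.066  1.621  0.006  1.414 -1.461] F [0.3 0.1 0. ] w 0.0547
[[0.039, -0.999, -0.012], [0.01, -0.012, 1.0], [-0.999, -0.039, 0.01]]
w16 holder 865 med z 0.0857 mean [0.4457 0.1187] c [446.2 118.5] sz [31.3 30.4] ang 0.9
w16 holderfoot 1136 med z 0.0105 mean [0.4367 0.1168] c [446.3 118.8] sz [56.1 56.1] ang 34.2
headtop z 2859 [0.10801093 0.11566826 0.1435067 ]
--
[0.285, 0.026, -0.021] [0.0, 0.001, 0.005]
[0.286, 0.024, -0.021] [0.0, 0.001, 0.005]
[0.286, 0.022, -0.02] [0.0, 0.001, 0.005]
[0.286, 0.019, -0.02] [0.0, 0.001, 0.005]
[0.286, 0.017, -0.019] [0.0, 0.001, 0.005]
```

View pics/w16.png

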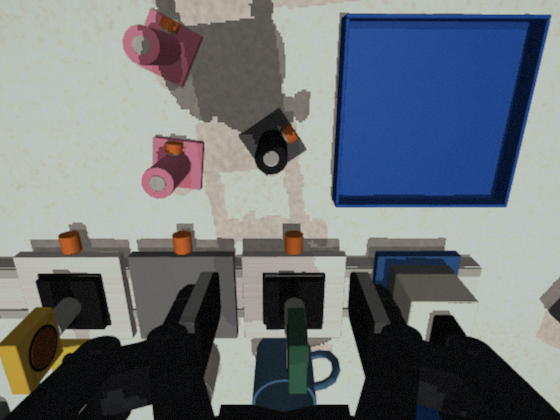

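The black holder is at (272,148) with its knob at (290,133). The two pink look-alikes at (165,48) and (172,165) are ruled out by colour. The camera head top reads z = 0.1157, so it is seated.

Emit:
{"fn": "arm_command", "kwargs": {
  "series": [
    {"dp": [0.2, 0.02, -0.03], "angular": [0, 0, 0.008], "gripper": 55},
    {"dp": [0.28, 0.02, -0.03], "angular": [0, 0, 0.008], "gripper": 55},
    {"dp": [0.28, 0.02, -0.02], "angular": [0, 0, 0.005], "gripper": 55},
    {"dp": [0.28, 0, 0], "angular": [0, 0, 0], "gripper": 55},
    {"dp": [0.22, 0, 0], "angular": [0, 0, 0], "gripper": 55},
    {"dp": [0.1, 0, 0], "angular": [0, 0, 0], "gripper": 55},
    {"dp": [0, 0, 0], "angular": [0, 0, 0], "gripper": 55},
    {"dp": [0, 0, 0], "angular": [0, 0, 0], "gripper": 55}
  ]
}}

```text
clock: 48.1
position: [0.4557, 0.1225, 0.1244]
ee_rot: [0.501, -0.503, 0.491, 0.504]
contact_force: [0.4, 0.0, 0.6]
width: 0.0548
```

Emit:
{"fn": "arm_command", "kwargs": {
  "series": [
    {"dp": [0, 0.05, -0.04], "angular": [0, 0, 0], "gripper": 55},
    {"dp": [0.05, 0.03, -0.01], "angular": [0, 0, 0], "gripper": 55},
    {"dp": [0.15, 0, 0], "angular": [0, 0, 0], "gripper": 55},
    {"dp": [0.15, 0, 0], "angular": [0, 0, 0], "gripper": 55},
    {"dp": [0.15, 0, 0], "angular": [0, 0, 0], "gripper": 55},
    {"dp": [0.05, 0, 0], "angular": [0, 0, 0], "gripper": 55},
    {"dp": [0, 0, 0], "angular": [0, 0, 0], "gripper": 55},
    {"dp": [0, 0, 0], "angular": [0, 0, 0], "gripper": 55}
  ]
}}

```text
clock: 49.1
position: [0.4482, 0.1163, 0.0603]
ee_rot: [-0.504, 0.505, -0.489, -0.502]
contact_force: [-0.6, -0.3, 0.5]
width: 0.0549
```

Emit:
{"fn": "arm_command", "kwargs": {
  "series": [
    {"dp": [0.06, 0.01, 0], "angular": [0, 0, 0], "gripper": 55},
    {"dp": [0, 0, 0], "angular": [0, 0, 0], "gripper": 15},
    {"dp": [0, 0, 0], "angular": [0, 0, 0], "gripper": 15},
    {"dp": [0, 0, 0], "angular": [0, 0, 0], "gripper": 15},
    {"dp": [0, 0, 0], "angular": [0, 0, 0], "gripper": 15},
    {"dp": [0, 0, 0], "angular": [0, 0, 0], "gripper": 15},
    {"dp": [0, 0, 0], "angular": [0, 0, 0], "gripper": 15},
    {"dp": [0, 0, 0], "angular": [0, 0, 0], "gripper": 15}
  ],
  "grip_force": 40
}}

```text
clock: 50.1
position: [0.4481, 0.1166, 0.0539]
ee_rot: [-0.505, 0.506, -0.488, -0.501]
contact_force: [-0.2, 0.2, 0.5]
width: 0.0311
```

Emit:
{"fn": "arm_command", "kwargs": {
  "series": [
    {"dp": [-0.15, 0, 0], "angular": [0, 0, 0], "gripper": 15},
    {"dp": [-0.3, 0, 0], "angular": [0, 0, 0], "gripper": 15},
    {"dp": [-0.25, 0, 0.1], "angular": [0, 0, 0], "gripper": 15},
    {"dp": [0, 0.05, 0.35], "angular": [0, 0, 0], "gripper": 15},
    {"dp": [0, 0.08, 0.4], "angular": [0, 0, 0], "gripper": 15},
    {"dp": [0, 0.08, 0.35], "angular": [0, 0, 0], "gripper": 15},
    {"dp": [0, 0, 0.15], "angular": [0, 0, 0], "gripper": 15},
    {"dp": [0, 0, 0], "angular": [0, 0, 0], "gripper": 15}
  ]
}}

```text
clock: 51.1
position: [0.4161, 0.2803, 0.1392]
ee_rot: [-0.503, 0.505, -0.49, -0.502]
contact_force: [0.1, -0.5, -1.8]
width: 0.0307
```

Emit:
{"fn": "arm_command", "kwargs": {
  "series": [
    {"dp": [0.12, 0, 0], "angular": [0, 0, 0], "gripper": 15},
    {"dp": [0.15, 0, 0], "angular": [0, 0, 0], "gripper": 15},
    {"dp": [0.15, 0, 0], "angular": [0, 0, 0], "gripper": 15},
    {"dp": [0.12, 0, 0], "angular": [0, 0, 0], "gripper": 15},
    {"dp": [0.07, 0, 0], "angular": [0, 0, 0], "gripper": 15},
    {"dp": [0.02, 0, 0], "angular": [0, 0, 0], "gripper": 15},
    {"dp": [0, 0, 0], "angular": [0, 0, 0], "gripper": 15},
    {"dp": [0, 0, 0], "angular": [0, 0, 0], "gripper": 15}
  ]
}}

```text
clock: 52.1
position: [0.4157, 0.2737, 0.0582]
ee_rot: [0.503, -0.502, 0.495, 0.5]
contact_force: [0.4, 0.0, -2.3]
width: 0.031
```

Emit:
{"fn": "arm_command", "kwargs": {
  "series": [
    {"dp": [0.012, 0, 0], "angular": [0, 0, 0], "gripper": 15},
    {"dp": [0, 0, 0], "angular": [0, 0, 0], "gripper": 15},
    {"dp": [0, 0, 0], "angular": [0, 0, 0], "gripper": 60},
    {"dp": [0, 0, 0], "angular": [0, 0, 0], "gripper": 60},
    {"dp": [0, 0, 0], "angular": [0, 0, 0], "gripper": 60},
    {"dp": [-0.2, 0, 0], "angular": [0, 0, 0], "gripper": 60},
    {"dp": [-0.4, 0, 0], "angular": [0, 0, 0], "gripper": 60},
    {"dp": [-0.4, 0, 0], "angular": [0, 0, 0], "gripper": 60}
  ]
}}

```text
clock: 53.1
position: [0.4124, 0.2717, 0.1768]
ee_rot: [-0.5, 0.501, -0.498, -0.501]
contact_force: [-0.2, 1.2, 0.1]
width: 0.0595
```

Emit:
{"fn": "arm_command", "kwargs": {
  "series": [
    {"dp": [-0.4, 0, 0], "angular": [0, 0, 0], "gripper": 30},
    {"dp": [-0.4, 0, -0.1], "angular": [0, 0, 0], "gripper": 0},
    {"dp": [-0.3, -0.1, -0.3], "angular": [0, 0, 0], "gripper": 0},
    {"dp": [-0.1, -0.25, -0.3], "angular": [0, 0, 0], "gripper": 0},
    {"dp": [0, -0.3, -0.3], "angular": [0, 0, 0], "gripper": 0},
    {"dp": [0, -0.2, -0.4], "angular": [0, 0, 0], "gripper": 0},
    {"dp": [0, -0.05, -0.3], "angular": [0, 0, 0], "gripper": 0},
    {"dp": [0, 0, 0], "angular": [0, 0, 0], "gripper": 0}
  ]
}}

```text
clock: 54.1
position: [0.5265, 0.0629, 0.3302]
ee_rot: [-0.503, 0.504, -0.493, -0.5]
contact_force: [-0.8, 0.6, -0.9]
width: -0.0
```

```bash
python3 m2.py w17; python3 - <<'E'
from m4 import *
from foot import foot
foot('w17',-.1245,.0525);foot('w17',.1455,.0525)
a,W=grab('top','top3');np.save('top3.npy',W)
boxes.update(holder=(.33,.5,.2,.38,.083,.098),lf=(.56,.69,-.19,-.07,.048,.057),rib=(.56,.72,.23,.35,.13,.16),head=(.56,.72,.22,.37,.11,.122))
rects('top3',['lf','yelfoot','yellow','green','holder','rib','head'])
rects('w17',['holder','rib','head','yelfoot','lf'])
from plan import *
plan([(.55,-.28,.28,.6,.055),(.52,-.277,.14,.6,.04)])
E
```

```text
t 54.1 p [0.5265 0.0629 0.3302] q [-0.017  0.159  1.42   0.006  1.548 -1.595] F [-0.8  0.6 -0.9] w -0.0
[[0.014, -1.0, -0.008], [0.006, -0.008, 1.0], [-1.0, -0.014, 0.006]]
foot z 0.0526 c [ 637.7 -123.4] sz [70.6 70.1] ang 0.1
carrier xlo 0.5778 -> xc 0.6375 y [-0.187  -0.0347] -> yc -0.1109
foot z 0.0526 c [636.1 145.9] sz [70.  69.6] ang 1.0
carrier xlo 0.5749 -> xc 0.6346 y [0.0561 0.2072] -> yc 0.1316
top3 lf 524 med z 0.0525 mean [ 0.6333 -0.1245] c [ 637.4 -127. ] sz [68.4 70.6] ang 89.5
top3 yelfoot 0
top3 yellow 0
top3 green 225 med z 0.1552 mean [ 0.6365 -0.126 ] c [ 641.1 -125.6] sz [68.  18.8] ang 1.4
top3 holder 153 med z 0.0893 mean [0.4135 0.2721] c [413.1 272.7] sz [30.3 29.5] ang 0.2
top3 rib 0
top3 head 183 med z 0.115 mean [0.5914 0.2927] c [591.5 293.3] sz [69.8 12.6] ang 89.3
w17 holder 1032 med z 0.0896 mean [0.4132 0.2739] c [413.1 275. ] sz [31.4 31.6] ang 20.5
w17 rib 1948 med z 0.1468 mean [0.6312 0.2926] c [634.4 295.8] sz [70.4 21.4] ang 0.2
w17 head 3408 med z 0.1155 mean [0.624  0.2834] c [634.9 285.3] sz [ 92.9 100.4] ang 89.9
w17 yelfoot 1987 med z 0.0526 mean [0.6279 0.1404] c [636.1 146.2] sz [70.  70.1] ang 1.0
w17 lf 2060 med z 0.0526 mean [ 0.6307 -0.1157] c [ 637.7 -123.4] sz [70.6 70.1] ang 0.1
--
[0.057, -0.023, -0.412] [0.0, 0.001, 0.001]
[0.058, -0.024, -0.412] [0.0, 0.001, 0.001]
[0.058, -0.024, -0.412] [0.0, 0.001, 0.001]
[0.058, -0.024, -0.411] [0.0, 0.001, 0.001]
[0.059, -0.024, -0.411] [0.0, 0.001, 0.001]
[0.059, -0.024, -0.411] [0.0, 0.001, 0.001]
[0.06, -0.024, -0.411] [0.0, 0.001, 0.001]
[0.292, 0.062, 0.007] [0.0, 0.0, 0.0]
--
[0.292, 0.062, 0.007] [0.0, 0.0, 0.0]
[0.292, 0.062, 0.007] [0.0, 0.0, 0.0]
[0.292, 0.062, 0.007] [0.0, 0.0, 0.0]
```

View pics/w17.png

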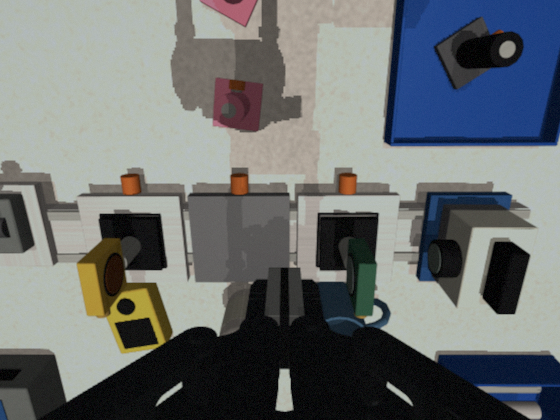

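Pre-reopening check: yellow stands at (130,240) on the laser carrier, green at (347,240) on the camera carrier, and the middle is empty. The camera head is seated at (480,250) and the holder stands in the tray at (480,50). Offsets are within 2 mm, so I go to the lever on the robot side.

Emit:
{"fn": "arm_command", "kwargs": {
  "series": [
    {"dp": [0.05, 0, -0.41], "angular": [0, 0, 0], "gripper": 0},
    {"dp": [0.05, 0, -0.41], "angular": [0, 0, 0], "gripper": 0},
    {"dp": [0.05, 0, -0.41], "angular": [0, 0, 0], "gripper": 0},
    {"dp": [0.05, 0, -0.41], "angular": [0, 0, 0], "gripper": 0},
    {"dp": [0.05, 0.02, -0.41], "angular": [0, 0, 0], "gripper": 0},
    {"dp": [0.05, 0.03, -0.41], "angular": [0, 0, 0], "gripper": 0},
    {"dp": [0, 0.02, -0.25], "angular": [0, 0, 0], "gripper": 0},
    {"dp": [0, 0, 0], "angular": [0, 0, 0], "gripper": 0}
  ]
}}

```text
clock: 55.2
position: [0.5262, -0.255, 0.2901]
ee_rot: [-0.501, 0.508, -0.484, -0.506]
contact_force: [0.1, 0.3, -0.6]
width: -0.0001
```

Emit:
{"fn": "arm_command", "kwargs": {
  "series": [
    {"dp": [0, 0.09, -0.12], "angular": [0.004, 0, 0], "gripper": 0},
    {"dp": [0.1, 0.02, -0.05], "angular": [0, 0, 0], "gripper": 0},
    {"dp": [0.25, 0, 0], "angular": [0, 0, 0], "gripper": 0},
    {"dp": [0.35, 0, 0], "angular": [0, 0, 0], "gripper": 0},
    {"dp": [0.35, 0, 0], "angular": [0, 0, 0], "gripper": 0},
    {"dp": [0.2, 0, 0], "angular": [0, 0, 0], "gripper": 0},
    {"dp": [0, 0, 0], "angular": [0, 0, 0], "gripper": 0},
    {"dp": [0, 0, 0], "angular": [0, 0, 0], "gripper": 0}
  ]
}}

```text
clock: 56.2
position: [0.5157, -0.2664, 0.1349]
ee_rot: [-0.501, 0.509, -0.482, -0.507]
contact_force: [0.6, -0.1, -0.2]
width: -0.0
```

Emit:
{"fn": "arm_command", "kwargs": {
  "series": [
    {"dp": [0.05, 0, -0.08], "angular": [0, 0, 0], "gripper": 0},
    {"dp": [0, -0.14, 0], "angular": [0, 0, 0], "gripper": 0},
    {"dp": [0, -0.14, 0], "angular": [0, 0, 0], "gripper": 0},
    {"dp": [0, -0.14, 0], "angular": [0, 0, 0], "gripper": 0},
    {"dp": [0, -0.14, 0], "angular": [0, 0, 0], "gripper": 0},
    {"dp": [0, -0.14, 0], "angular": [0, 0, 0], "gripper": 0},
    {"dp": [0, -0.12, 0], "angular": [0, 0, 0], "gripper": 0},
    {"dp": [0, 0, 0], "angular": [0, 0, 0], "gripper": 0}
  ]
}}

```text
clock: 57.2
position: [0.6244, -0.2748, 0.1357]
ee_rot: [-0.501, 0.512, -0.482, -0.505]
contact_force: [-1.1, -0.8, 0.2]
width: 0.0002
```

Emit:
{"fn": "arm_command", "kwargs": {
  "series": [
    {"dp": [0, -0.06, 0], "angular": [0, 0, 0], "gripper": 0},
    {"dp": [0, -0.06, 0], "angular": [0, 0, 0], "gripper": 0},
    {"dp": [0, -0.05, 0], "angular": [0, 0, 0], "gripper": 0},
    {"dp": [0, 0, 0], "angular": [0, 0, 0], "gripper": 0},
    {"dp": [0, 0, 0], "angular": [0, 0, 0], "gripper": 0},
    {"dp": [0, 0, 0], "angular": [0, 0, 0], "gripper": 0},
    {"dp": [0, 0, 0], "angular": [0, 0, 0], "gripper": 0},
    {"dp": [0, 0, 0], "angular": [0, 0, 0], "gripper": 0}
  ]
}}

```text
clock: 58.2
position: [0.6271, -0.2748, 0.1363]
ee_rot: [0.491, -0.502, 0.491, 0.515]
contact_force: [-1.6, -0.3, 0.5]
width: 0.0003
```

Emit:
{"fn": "arm_command", "kwargs": {
  "series": [
    {"dp": [0, -0.1, 0], "angular": [0, 0, 0], "gripper": 0},
    {"dp": [0, 0, 0], "angular": [0, 0, 0], "gripper": 0},
    {"dp": [0, 0.2, 0], "angular": [0, 0, 0], "gripper": 0},
    {"dp": [-0.1, 0.3, 0], "angular": [0, 0, 0], "gripper": 0},
    {"dp": [-0.4, 0.2, 0], "angular": [0, 0, 0], "gripper": 0},
    {"dp": [-0.4, 0, 0.2], "angular": [0, 0, 0], "gripper": 0},
    {"dp": [-0.4, 0, 0.4], "angular": [0, 0, 0], "gripper": 0},
    {"dp": [-0.1, 0, 0.4], "angular": [0, 0, 0], "gripper": 0}
  ]
}}

```text
clock: 59.2
position: [0.5459, -0.1642, 0.3077]
ee_rot: [0.487, -0.494, 0.498, 0.521]
contact_force: [0.1, -0.4, 0.0]
width: 0.0
```

Emit:
{"fn": "arm_command", "kwargs": {
  "series": [
    {"dp": [0, 0, 0.4], "angular": [0, 0, 0], "gripper": 0},
    {"dp": [0, 0, 0.3], "angular": [0, 0, 0], "gripper": 0},
    {"dp": [0, 0, 0], "angular": [0, 0, 0], "gripper": 0},
    {"dp": [0, 0, 0], "angular": [0, 0, 0], "gripper": 0},
    {"dp": [0, 0, 0], "angular": [0, 0, 0], "gripper": 0},
    {"dp": [0, 0, 0], "angular": [0, 0, 0], "gripper": 0},
    {"dp": [0, 0, 0], "angular": [0, 0, 0], "gripper": 0},
    {"dp": [0, 0, 0], "angular": [0, 0, 0], "gripper": 0}
  ]
}}

```text
clock: 60.2
position: [0.5464, -0.0777, 0.3117]
ee_rot: [0.489, -0.496, 0.496, 0.518]
contact_force: [-0.6, 0.0, -0.1]
width: 0.0002
```

```bash
python3 m2.py w18; python3 - <<'E'
from m4 import *
from foot import foot
foot('w18',-.1245,.0525);foot('w18',.1455,.0525)
for f in ['w18','topz']:
    if f=='topz':
        a,W=grab('top',f);np.save('topz.npy',W)
    a=cv2.imread(f'pics/{f}.png');W=np.load(f+'.npy');H,S,V=cv2.split(cv2.cvtColor(a,cv2.COLOR_BGR2HSV))
    p=W[(S>150)&((H<8)|(H>172))&(W[...,2]>.1)&(W[...,1]<-.2)&(W[...,0]<.7)&(W[...,0]>.5)];print(f,'ball',len(p),np.round(np.median(p,0),4) if len(p) else '')
boxes.update(holder=(.33,.5,.2,.38,.083,.098),rib=(.56,.72,.23,.35,.13,.16),head=(.56,.72,.22,.37,.11,.122))
rects('w18',['holder','rib','head']);rects('topz',['holder','rib','head','greenfoot','yelfoot'])
b=grab('scene')[0];a=cv2.imread('pics/topz.png')
cv2.imwrite('pics/fin.png',np.hstack([cv2.resize(a,(400,300)),cv2.resize(b,(400,300))]))
E
```

```text
t 60.2 p [ 0.5464 -0.0777  0.3117] q [-0.271  0.224  1.38   0.005  1.569 -1.872] F [-0.6  0.  -0.1] w 0.0002
[[-0.029, -0.999, -0.03], [0.014, -0.03, 0.999], [-0.999, 0.029, 0.015]]
foot z 0.0526 c [ 637.7 -124.2] sz [71.  70.1] ang 0.6
carrier xlo 0.5776 -> xc 0.6373 y [-0.1866 -0.0351] -> yc -0.1108
foot z 0.0526 c [636.4 145.5] sz [70.6 70.6] ang 0.8
carrier xlo 0.5747 -> xc 0.6344 y [0.0556 0.2075] -> yc 0.1316
w18 ball 618 [ 0.6437 -0.2706  0.141 ]
topz ball 97 [ 0.6445 -0.2743  0.1414]
w18 holder 0
w18 rib 0
w18 head 0
topz holder 153 med z 0.0895 mean [0.4137 0.272 ] c [413.1 272.2] sz [29.3 30.2] ang 89.6
topz rib 355 med z 0.1467 mean [0.634  0.2912] c [635.2 293.2] sz [70.5 20.9] ang 0.4
topz head 904 med z 0.1153 mean [0.6314 0.2876] c [634.7 282.8] sz [92.8 99.1] ang 89.4
topz greenfoot 0
topz yelfoot 471 med z 0.0525 mean [0.631  0.1342] c [636.1 142.7] sz [71.  68.1] ang 0.3
```

View pics/fin.png

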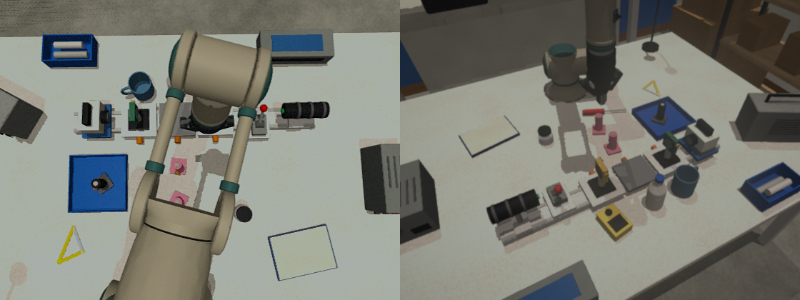

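The lever ball is at x = 0.644, within 3 mm of its open stop, and everything else stands in place in both views. I'm handing in.

```bash
python3 -c "
from rig import sign_off
print(sign_off())"
```

```text
the job is handed in; nothing more can be done
None
```

The job is done and handed in at about 60 s of the 210 s allowed; `sign_off` reports no verdict. The order was:

1. Shut the lever.
2. Swapped the mounts by way of the middle carrier.
3. Seated the camera head on its pegs.
4. Stood the one black holder in the tray.
5. Reopened the lever.

The two pink holders and the other bench items I left alone.

The yellow mount was knocked about 4 cm off its place while the arm was away from it, so I gripped it again and put it back. On first gripping green, the jaws were about 16 mm off and slid it along its carrier, which did no harm.

| Item | Last check |
|---|---|
| Yellow mount, laser place | Within 1 mm of centre and 0.5° of square |
| Green mount, camera place | About 2 mm off centre in x, within 0.5° of square |
| Middle carrier | Empty in the last wrist view before the lever was reopened |
| Camera head | Top face at z = 0.115, fully down on the pegs, lens facing the mounts |
| Holder | Upright on the tray floor, its top at 0.0895 |
| Lever ball | At x = 0.644, where the open stop should put it at 0.647 |

- **Camera disagreement:** the wrist and top cameras differed by about 3 mm in y throughout. I placed the mounts by comparing each foot with its carrier in the wrist view.
- **Not seen again at the end:** the arm hid yellow's foot in the last top picture, so its final figure comes from the wrist camera alone.

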